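# Power-cut layout by the kitchen door

## Task

Lay out the power-cut things on the three white plywood boards so that they can be found by feel. Put the pill organiser flat between the two bare wooden pegs, in line with them and midway; stand the large round tin on the torch's board in the middle of the bare strip on the robot's side of the torch, with the small round tin centred on top of it; and lay the magnifier flat on the splint's board, parallel to the splint, in the middle of the bare strip to its left (left as seen from the robot, looking outward). Leave the small cup and the roll of tape where they stand, and let go of everything.

Things in the scene. Friction and masses are not known exactly. Their poses are not given: they have to be found in the camera images.
- organiser: Loose blue plastic pill organiser with four shut snap lids in a row, 110 (x) x 36 (y) x 28 (z) mm, about 90 g. Origin: centre of its underside; x runs along its length. Grip it across its 36 mm width.
- large_tin: Loose shut round steel safety-pin tin, the larger of two: 60 mm diameter, 24 mm high, flat top, about 120 g. Origin: centre of its underside; z up.
- small_tin: Loose shut round steel tin, the smaller of two: 40 mm diameter, 20 mm high, flat top, about 60 g. Origin: centre of its underside; z up.
- magnifier: Loose hand magnifier lying flat: glass lens in a black ring (58 mm outside diameter) on a straight black handle (16 mm wide); 12 mm thick, 132 mm long over all, about 90 g. Origin: on the underside, halfway along the whole length; x points towards the lens (lens centre x = +37 mm, handle x = -66 to +8 mm). Balances near x = +5 mm; grip across the handle near x = -6 mm.
- peg_board: Fixed white plywood board 80 (x) x 180 (y) x 8 mm thick, with two bare upright wooden pegs (12 mm diameter, rising 35 mm above the board) at y = +78 and -78 mm, x = 0. Origin: centre of its underside; its top is at z = 8 mm. The organiser belongs between the pegs, its length along y, centred at x = 0, y = 0.
- torch_board: Fixed white plywood board 120 (x) x 150 (y) x 8 mm, a white torch fixed along its far edge (along y, 131 mm long, axis at x = +42 mm, front side x = +26 mm, top 48 mm above the table). Origin: centre of the board's underside; board top at z = 8 mm; -x is the robot's side. Bare strip: x = -60 to +26 mm; the large tin's centre belongs at x = -17 mm, y = 0.
- splint_board: Fixed white plywood board 130 x 130 x 8 mm with a flat grey splint (150 x 34 x 6 mm, along x, centred at y = -40 mm) in a steel clip (x = +45, y = -40 mm, 33 mm high). Origin: centre of the board's underside; board top at z = 8 mm; +y is left. Bare strip: y = -23 to +65 mm; the magnifier's origin belongs at x = 0, y = +21 mm, its length along x, lens at either end.
- tape_roll: Bystander: loose roll of white paper tape lying flat, 52 mm diameter, 22 mm high, with a 32 mm hole. Origin: centre of its underside.
- cup: Bystander: loose small white china cup without handle, 54 mm across the rim, 50 mm high. Origin: centre of its underside.
Mind the look-alikes: they are no part of the job. What is shaped like the large_tin but black or pink is not meant.

How it is judged (in metres and radians):
At the end, for the whole second after the job is handed in: All flat, at rest, released. In board frames: organiser within 12 mm (x), 15 mm (y) of mid-pegs; large tin at x -34 to +2, y within 15 mm; small tin on it, centres within 10 mm; magnifier within 18 mm in x, y 6 to 36 mm. Organiser and magnifier turned under 0.2 rad; tilts under 0.1 rad (x of organiser in the frame of peg_board between -0.012 and 0.012 m and y of organiser in the frame of peg_board between -0.015 and 0.015 m and z of organiser in the frame of peg_board between 0.004 and 0.012 m and angle between the x axis of organiser and the y axis of peg_board, either way round below 0.2 rad and x of large_tin in the frame of torch_board between -0.034 and 0.002 m and y of large_tin in the frame of torch_board between -0.015 and 0.015 m and z of large_tin in the frame of torch_board between 0.004 and 0.012 m and horizontal distance between small_tin and large_tin below 0.01 m and z of small_tin in the frame of large_tin between 0.02 and 0.028 m and x of magnifier in the frame of splint_board between -0.018 and 0.018 m and y of magnifier in the frame of splint_board between 0.006 and 0.036 m and z of magnifier in the frame of splint_board between 0.004 and 0.012 m and angle between the x axis of magnifier and the x axis of splint_board, either way round below 0.2 rad and angle between each of organiser, large_tin, small_tin, magnifier's own z axis and vertical below 0.1 rad and linear speed of each of organiser, large_tin, small_tin, magnifier below 0.02 m/s); the robot touches nothing.
It fails at once if the tape roll is moved more than 20 mm (distance of tape_roll from where it was at the start of the episode above 0.02 m).
It fails at once if the cup is moved more than 20 mm (distance of cup from where it was at the start of the episode above 0.02 m).
It also fails if it takes over 104 s, if anything falls off the work surface, if the arm or the gripper's body presses on something with over 40 N, if the wrist force passes 120 N, or if a joint passes its speed limit or range.

## Robot

A 6-joint arm with a two-finger parallel gripper is mounted at the origin on the work surface. World frame = base frame: x ahead of the robot, y to its left, z up, the work surface at z = 0. Lengths are in mm, angles in degrees, forces in N, time in s.
With the tool pointing down it reaches from about 400 to 925 mm from the base axis. Payload 12.5 kg.
Tool frame: the origin (TCP) lies midway between the tips of the shut fingers; the grasp point (between the pads) lies 19 mm behind it; z points along the fingers, y is the direction in which the jaws open and shut (so a half turn about z gives the same grasp; the last joint's range is limited). The gripper opens to 95 mm and grips with 3 to 60 N. Pads are 20 mm wide; open, the fingers measure 119 mm over their backs; the gripper's body (75 mm by 180 mm) begins 59 mm behind the grasp point.
Start: joints at [58.808, 28.126, 89.318, -0, 62.55, -6.05], TCP at [265.521, 565.817, 184.861] pointing down, gripper open.
Joint ranges: [-177.58, 177.58], [-47.91, 125.51], [2.72, 160], [-65.01, 245.01], [3.68, 167.84], [-153.87, 153.87]. Speed limits (degrees/s): [127.2, 127.2, 159.86, 180, 180, 180].

## Interface

Orientations are given as [roll, pitch, yaw] about the fixed x, y, z axes, in that order (R = Rz(yaw) Ry(pitch) Rx(roll)).
In Python, from rig import ctrl gives the robot as it stands.
- The arm moves only by the tool jog_arm, never from a script. Its argument "moves" is a list of rows, each a list of 3 entries, a list of its own where there are three numbers: the shift along the tool's x, y, z in mm, then the turn, a rotation vector about the tool's x, y, z in rad, then the opening, from -1 (shut) to 1 (fully open). In form: [[[tx, ty, tz], [ax, ay, az], claw], ...]. A call has 1 to 12 rows; each row shifts and turns the commanded pose from where the row before left it, along the tool's axes as they then stand; what a row does not reach is not made up. A row lasts 1/12 s, in which the tool goes at most 41.7 mm and 7.16 degrees, less where a joint would pass 70% of its speed; a pose out of reach is approached as far as the arm can. A call with a gripper value outside its range is refused whole. The fingers move at their own pace and stop on an object; the grip force is fixed at half the most. Time passes only in rows, so rows that do not move let the fingers close. It gives the time, the measured TCP pose, the force and the opening at its end, in the units of the state.
- ctrl.get_obs(): the state, without advancing time (a new reading comes with each control period).
- ctrl.snapshot(name): name is "side" or "top" or "wrist"; returns a dict with "img" (420x560x3 uint8, red, green, blue), "fx", "fy", "cx", "cy" (pixels), "world_to_cam" (4x4, takes a point from world to camera coordinates); the wrist camera has in their place "mount" (4x4, takes a point from camera to tool coordinates, whose origin is the TCP and whose axes are the flange's). Camera axes: x right, y up, looking along -z (the intrinsics and any distortion apply to the point x, -y, -z); pixel columns grow to the right and rows downward; lengths in mm; the calibration is good to about 2 mm. A picture is of the moment at which its call begins: read the wrist's pose just before it. There is no depth.
- ctrl.job_done(): hands the job in, once; it reports no verdict.
The state is a dict: "t": time; "joint_positions": joint angles; "dq": joint speeds; "joint_efforts": joint torques, N m; "eef_pos": TCP position; "ee_rot": TCP orientation; "force": force on the tool from outside, world axes, zero at the start; "torque": the same for the moment, N m; "grip_width": finger opening in mm.
Only numpy, scipy, OpenCV 4.12 (cv2) and the standard library are available. Lean on these libraries where they do the work, as an engineer would, in place of code of your own. Each camera call takes 0.05 s, during which the arm holds its last target.

## Working session

There is one attempt and no reset: what is moved stays moved. The work goes in short steps, Python scripts to look and compute and a tool call to move; the robot and the scene stay as the last step left them, time stands still between calls to the robot, and variables do not carry over. Pictures are saved under pics/ and viewed, and the job is handed in when it is done.

Besides the shell and the picture viewer there is one more tool, called after "Call:" as name(argument=value, ...) on one line, values as JSON. jog_arm: Moves the arm, as the interface text tells. Its arguments: {"type":"object","properties":{"moves":{"type":"array"}},"required":["moves"]}

```bash
mkdir -p pics; ls; python3 - <<'E'
from rig import ctrl
import cv2,numpy as np,pickle
o=ctrl.get_obs();print(o)
d={}
for n in("side","top","wrist"):
    s=ctrl.snapshot(n);d[n]=s;cv2.imwrite(f"pics/a_{n}.png",s["img"][:,:,::-1])
    print(n,{k:np.round(v,3).tolist() for k,v in s.items() if k!="img"})
pickle.dump(d,open("a.pkl","wb"))
E
```

```text
pics
{'t': 0.0, 'joint_positions': array([ 5.88085550e+01,  2.81639836e+01,  8.93510911e+01, -1.35565948e-03,
        6.25488535e+01, -6.05119792e+00]), 'dq': array([-0.0194432 ,  0.06864699, -0.037682  , -0.01698698, -0.06335371,
       -0.06245004]), 'joint_efforts': array([-1.59557590e-04, -6.12630129e+01, -2.58194876e+01,  6.92586740e-02,
        4.80479957e-02, -4.53015059e-05]), 'eef_pos': array([265.36698701, 565.55325201, 184.25773933]), 'ee_rot': array([-1.79936301e+02, -5.54350036e-03,  1.54860375e+02]), 'force': array([ 1.14641697, -0.49760838, -1.27231252]), 'torque': array([-0.0229138 ,  0.00348228, -0.01551701]), 'grip_width': 95.0089805214906}
side {'fx': 496.372, 'fy': 496.372, 'cx': 277.714, 'cy': 204.217, 'world_to_cam': [[0.733, -0.68, -0.012, -437.054], [0.459, 0.482, 0.746, -251.374], [-0.502, -0.553, 0.666, -1107.018], [0.0, 0.0, 0.0, 1.0]]}
top {'fx': 505.741, 'fy': 505.741, 'cx': 284.489, 'cy': 204.233, 'world_to_cam': [[-0.006, -1.0, -0.004, -28.89], [0.985, -0.007, 0.171, -521.716], [-0.171, -0.003, 0.985, -1046.684], [0.0, 0.0, 0.0, 1.0]]}
wrist {'fx': 351.491, 'fy': 351.491, 'cx': 279.43, 'cy': 210.055, 'mount': [[0.001, 0.957, 0.29, 82.651], [1.0, -0.001, -0.0, -0.022], [-0.0, 0.29, -0.957, -200.689], [0.0, 0.0, 0.0, 1.0]]}
```

View pics/a_top.png

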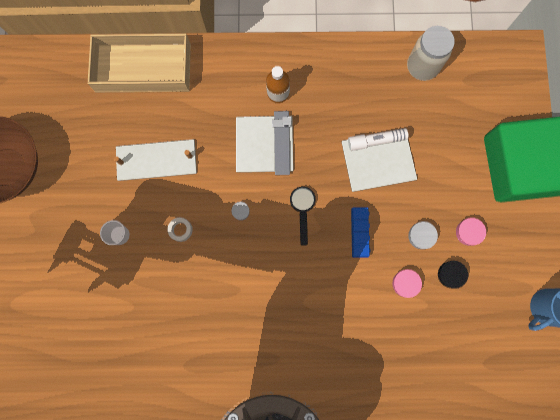

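View pics/a_side.png

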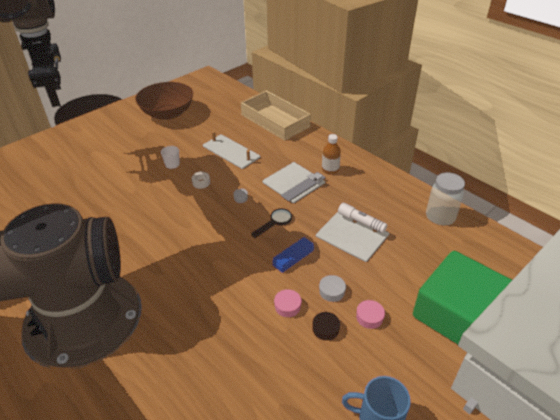

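View pics/a_wrist.png

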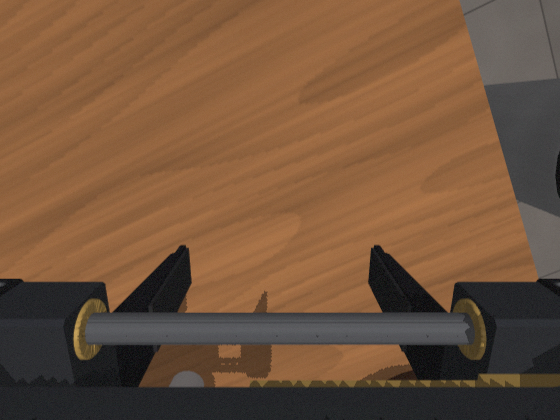

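Top view, candidates for the large tin: grey-steel (424,236), pink (472,231) and (407,283), black (453,274). I choose the grey one. For the small tin, there is grey (240,211), against the tape roll (180,230) and the cup (114,233). I choose (240,211). Magnifier lens is at (303,199), organiser at (361,232). Checking close crops.

```bash
cat > h.py <<'E'
import numpy as np,cv2,pickle
def ray(s,uv,z,T=None):
    """pixels -> world xy at height z"""
    uv=np.atleast_2d(np.float64(uv)); W=s["world_to_cam"] if T is None else T
    R,t=W[:3,:3],W[:3,3]; C=-R.T@t
    d=np.c_[(uv[:,0]-s["cx"])/s["fx"],-(uv[:,1]-s["cy"])/s["fy"],-np.ones(len(uv))]@R
    k=(z-C[2])/d[:,2]; return C+k[:,None]*d
def proj(s,p):
    W=s["world_to_cam"];p=np.atleast_2d(p)@W[:3,:3].T+W[:3,3]
    return np.c_[s["cx"]-s["fx"]*p[:,0]/p[:,2],s["cy"]+s["fy"]*p[:,1]/p[:,2]]
E
python3 - <<'E'
import pickle,cv2
s=pickle.load(open("a.pkl","rb"))["top"]["img"][:,:,::-1]
a=cv2.resize(s[100:260,100:240],None,fx=4,fy=4,interpolation=2)
cv2.imwrite("pics/c1.png",cv2.resize(s[100:260,100:280],None,fx=3.7,fy=3.7,interpolation=2))
cv2.imwrite("pics/c2.png",cv2.resize(s[100:300,230:490],None,fx=2.95,fy=2.95,interpolation=2))
E
```

```text
(no output)
```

View pics/c1.png

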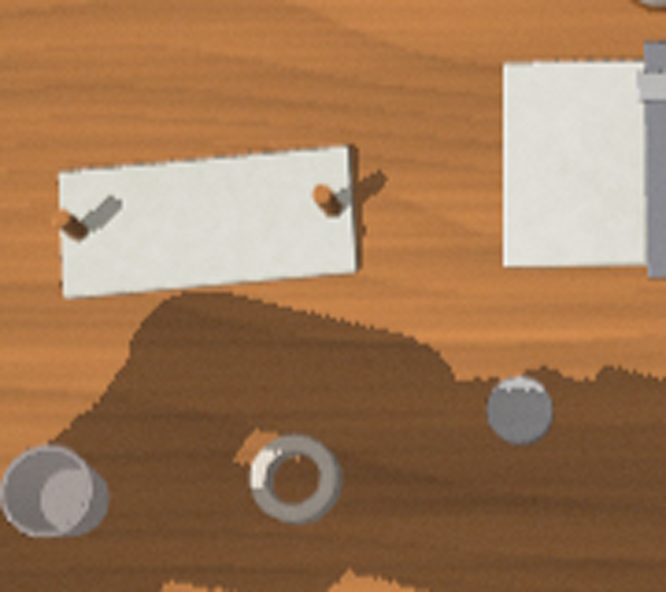

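View pics/c2.png

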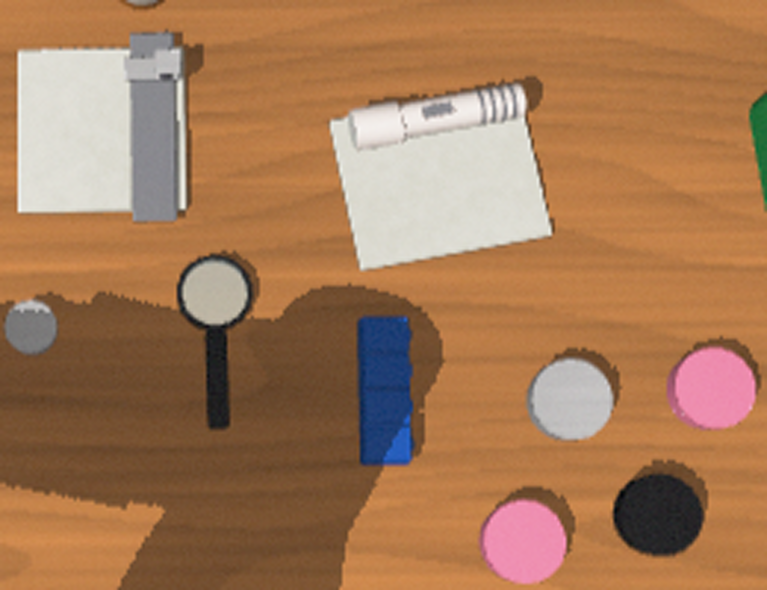

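```bash
cat > m.py <<'E'
from h import *
def blob(img,mask,roi):
    x0,y0,x1,y1=roi; m=np.zeros(mask.shape,np.uint8); m[y0:y1,x0:x1]=mask[y0:y1,x0:x1]
    c,_=cv2.findContours(m,0,2); return max(c,key=cv2.contourArea)
def rect(s,c,z):
    # contour to world plane, min area rect in mm
    p=ray(s,cv2.convexHull(c).reshape(-1,2),z)[:,:2].astype(np.float32)
    (cx,cy),(w,h),a=cv2.minAreaRect(p)
    if w<h: w,h,a=h,w,a-90
    return [round(float(v),1) for v in (cx,cy,w,h,((a+90)%180)-90)]  # a: direction of the long side
E
python3 - <<'E'
from m import *
d=pickle.load(open("a.pkl","rb"));s=d["top"];img=s["img"]
hsv=cv2.cvtColor(img,cv2.COLOR_RGB2HSV);H,S,V=[hsv[...,i] for i in range(3)]
white=((S<40)&(V>170)).astype(np.uint8); grey=((S<60)&(V>70)).astype(np.uint8)
blue=((H>100)&(H<130)&(S>120)).astype(np.uint8); dark=(V<60).astype(np.uint8)
print("peg",rect(s,blob(img,white,(105,130,205,190)),8))
print("splint bd left part",rect(s,blob(img,((S<40)&(V>190)).astype(np.uint8),(230,105,276,180)),8))
print("torch strip+",rect(s,blob(img,white,(335,120,425,195)),8))
print("splint grey",rect(s,blob(img,((S<60)&(V<175)&(V>90)).astype(np.uint8),(272,118,298,180)),14))
print("org",rect(s,blob(img,blue,(340,195,380,265)),28))
for n,r,z in(("big",(405,215,445,255),24),("small",(228,196,252,224),20),("tape",(160,212,196,246),22),("cup",(95,215,135,250),50)):
    c=blob(img,grey,r);p=ray(s,cv2.convexHull(c).reshape(-1,2),z)[:,:2].astype(np.float32);print(n,cv2.minEnclosingCircle(p),rect(s,c,z))
c=blob(img,((S<70)&(V>110)).astype(np.uint8),(286,180,318,216));p=ray(s,c.reshape(-1,2),10)[:,:2].astype(np.float32);print("lens",cv2.minEnclosingCircle(p))
m=dark.copy();m[:220]=0;print("handle",rect(s,blob(img,m,(292,219,316,252)),12))
for x in (600,):print(proj(s,[[600,0,8]]))
E
```

```text
peg [632.8, 259.9, 177.6, 78.9, -85.0]
splint bd left part [668.4, 35.6, 127.9, 85.1, -0.1]
torch strip+ [630.3, -246.6, 152.2, 123.9, -80.8]
splint grey [661.3, -29.9, 131.4, 41.0, -0.2]
org [462.5, -197.0, 105.5, 37.0, -1.7]
big ((454.7372131347656, -332.3073425292969), 31.787755966186523) [454.7, -332.5, 61.5, 57.2, -46.7]
small ((512.4177856445312, 65.18712615966797), 20.66073989868164) [512.5, 65.9, 38.2, 35.3, 0.3]
tape ((471.5705261230469, 197.8950653076172), 26.975019454956055) [471.7, 198.2, 52.2, 48.8, 45.7]
cup ((459.2792053222656, 330.8944396972656), 31.528453826904297) [463.2, 331.0, 60.7, 51.4, 89.6]
lens ((539.8838500976562, -72.28916931152344), 24.594654083251953)
handle [464.9, -73.8, 53.2, 15.4, -0.7]
[[269.98197488 172.84906526]]
```

```bash
python3 - <<'E'
from m import *
d=pickle.load(open("a.pkl","rb"));s=d["top"]
c=lambda p:np.array(p)/2.95+[230,100]
P=ray(s,[c((360,269)),c((552,235)),c((331,121))],8)[:,:2]
f=P[1]-P[0];print("front len",np.linalg.norm(f),"left seen",np.linalg.norm(P[2]-P[0]))
y=-f/np.linalg.norm(f);x=np.array([y[1],-y[0]]);print("yaw",np.degrees(np.arctan2(x[1],x[0])))
org=(P[0]+P[1])/2+60*x;tgt=org-17*x;print("torch origin",org,"tin tgt",tgt)
T={"tin_tgt":(*tgt,8),"peg":(632.8,259.9,8),"pegL":(632.8+78*np.cos(np.radians(95)),259.9+78*np.sin(np.radians(95)),43),"pegR":(632.8-78*np.cos(np.radians(95)),259.9-78*np.sin(np.radians(95)),43),
"mag_tgt":(668,34.5,8),"org":(462.5,-197,28),"big":(454.7,-332.4,24),"small":(512.4,65.5,20),"lens":(539.9,-72.3,10),"grip":(497,-73.3,12),"cup":(459,331,50)}
g={}
for n in("side","top"):
    im=d[n]["img"][:,:,::-1].copy()
    for k,v in T.items():
        u=proj(d[n],v)[0];cv2.circle(im,tuple(int(round(a)) for a in u),1,(0,255,0),-1)
    g[n]=im
cv2.imwrite("pics/o_side.png",cv2.resize(g["side"][110:350,140:410],None,fx=2.5,fy=2.5,interpolation=2))
cv2.imwrite("pics/o_top.png",cv2.resize(g["top"][100:300,100:480],None,fx=2.1,fy=2.1,interpolation=2))
E
```

```text
front len 149.22008532304778 left seen 118.31362089893334
yaw 9.789739935697806
torch origin [ 628.31182196 -247.15222312] tin tgt [ 611.5593698  -250.04278476]
```

View pics/o_side.png

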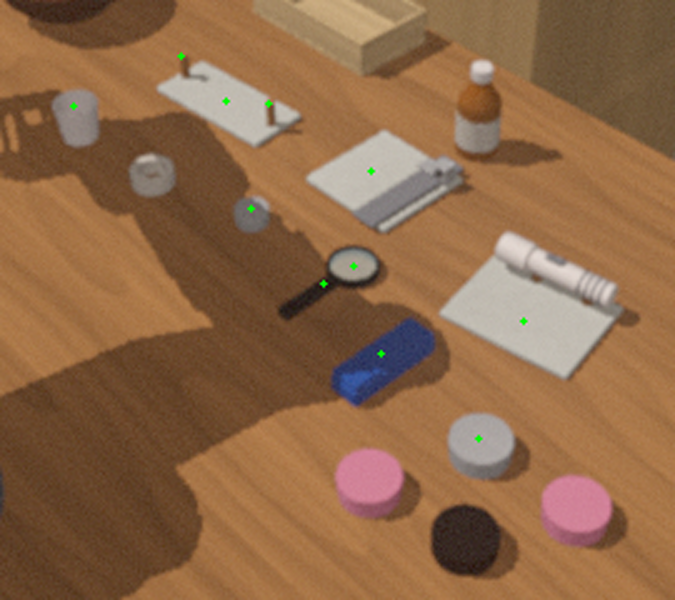

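View pics/o_top.png

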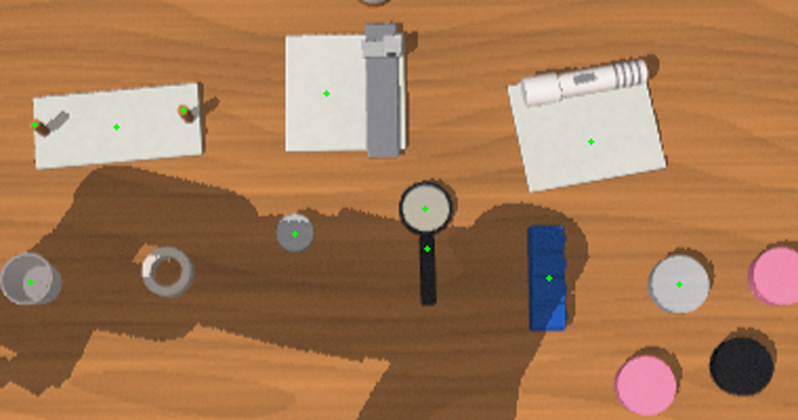

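The overlays agree in both views: every point sits on its feature within about 2 mm. First turn to yaw 0.

Call:
jog_arm(moves=[[[0,0,0],[0,0,0.123],0.1],[[0,0,0],[0,0,0.123],0.1],[[0,0,0],[0,0,0.123],0.1],[[0,0,0],[0,0,0.123],0.1],[[0,0,0],[0,0,0.123],0.1],[[0,0,0],[0,0,0.123],0.1],[[0,0,0],[0,0,0.123],0.1],[[0,0,0],[0,0,0.123],0.1],[[0,0,0],[0,0,0.123],0.1],[[0,0,0],[0,0,0.123],0.1],[[0,0,0],[0,0,0.123],0.1]])

```text
t: 1.07
eef_pos: [265.4, 565.7, 184.6]
ee_rot: [-180.0, 0.0, 77.0]
force: [0.0, -0.5, 0.1]
grip_width: 52.7
```

Call:
jog_arm(moves=[[[0,0,0],[0,0,0.123],0.1],[[0,0,0],[0,0,0.123],0.1],[[0,0,0],[0,0,0.123],0.1],[[0,0,0],[0,0,0.123],0.1],[[0,0,0],[0,0,0.123],0.1],[[0,0,0],[0,0,0.123],0.1],[[0,0,0],[0,0,0.123],0.1],[[0,0,0],[0,0,0.123],0.1],[[0,0,0],[0,0,0.123],0.1],[[0,0,0],[0,0,0.123],0.1],[[0,0,0],[0,0,0.123],0.1],[[0,0,0],[0,0,0],0.1]])

```text
t: 2.07
eef_pos: [265.4, 565.7, 184.6]
ee_rot: [180.0, 0.0, -0.5]
force: [-0.3, 1.1, -0.9]
grip_width: 52.3
```

Call:
jog_arm(moves=[[[11.6,32,1],[0,0,0],0.0],[[11.6,32,1],[0,0,0],0.0],[[11.6,32,1],[0,0,0],0.0],[[11.6,32,1],[0,0,0],0.0],[[11.6,32,1],[0,0,0],0.0],[[11.6,32,1],[0,0,0],0.0],[[11.6,32,1],[0,0,0],0.0],[[11.6,32,1],[0,0,0],0.0],[[11.6,32,1],[0,0,0],0.0],[[11.6,32,1],[0,0,0],0.0]])

```text
t: 2.9
eef_pos: [380.7, 243.9, 174.9]
ee_rot: [-180.0, -0.0, 0.1]
force: [1.6, 0.3, 1.1]
grip_width: 47.5
```

Call:
jog_arm(moves=[[[11.6,32,2],[0,0,0],0.0],[[11.6,32,2],[0,0,0],0.0],[[11.6,32,2],[0,0,0],0.0],[[11.6,32,2],[0,0,0],0.0],[[11.6,32,2],[0,0,0],0.0],[[11.6,32,2],[0,0,0],0.0],[[11.6,32,2],[0,0,0],0.0],[[11.6,32,2],[0,0,0],0.0],[[11.6,32,2],[0,0,0],0.0],[[11.6,32,2],[0,0,0],0.0],[[0,0,0],[0,0,0],0.0]])

```text
t: 3.82
eef_pos: [497.2, -79.4, 154.4]
ee_rot: [180.0, -0.1, -0.1]
force: [-0.4, -0.8, -0.7]
grip_width: 47.4
```

```bash
cat >> m.py <<'E'
from scipy.spatial.transform import Rotation as Ro
def wristT(o,s):
    A=np.eye(4);A[:3,:3]=Ro.from_euler("xyz",o["ee_rot"],degrees=True).as_matrix();A[:3,3]=o["eef_pos"]
    return np.linalg.inv(A@s["mount"])
def shots(tag,names):
    from rig import ctrl
    r={}
    for n in names:
        o=ctrl.get_obs();s=ctrl.snapshot(n);s=dict(s)
        if n=="wrist": s["world_to_cam"]=wristT(o,s)
        cv2.imwrite(f"pics/{tag}_{n}.png",s["img"][:,:,::-1]);r[n]=s
    pickle.dump(r,open(tag+".pkl","wb"));print(np.round(o["eef_pos"],1),np.round(o["ee_rot"],1),o["t"],round(o["grip_width"],1));return r
E
python3 -c "
from m import *
r=shots('b',['wrist'])
print(proj(r['wrist'],[[539.9,-72.3,10],[497,-73.3,12],[437,-74,12]]))"
```

```text
[497.2 -79.4 154.4] [ 1.8e+02 -1.0e-01 -1.0e-01] 3.8167 47.4
[[272.1087713  145.7570874 ]
 [273.368332   189.25708525]
 [274.37426993 244.91805101]]
```

View pics/b_wrist.png

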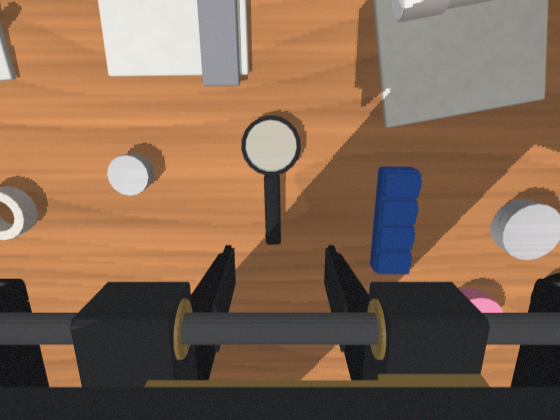

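Wrist view: lens at (271,146), predicted (272,146); handle runs (273,175)–(273,243). That matches, so descend on the handle.

Call:
jog_arm(moves=[[[0,-6,30],[0,0,0],-0.1],[[0,0,35],[0,0,0],-0.1],[[0,0,35],[0,0,0],-0.1],[[0,0,30],[0,0,0],-0.1],[[0,0,10],[0,0,0],-0.1],[[0,0,6],[0,0,0],-0.1],[[0,0,4],[0,0,0],-0.1],[[0,0,0],[0,0,0],-0.1]])

```text
t: 4.53
eef_pos: [495.9, -68.7, 5.4]
ee_rot: [180.0, -0.0, -0.1]
force: [0.1, -0.5, -0.1]
grip_width: 42.6
```

Call:
jog_arm(moves=[[[0,0,1],[0,0,0],-1],[[0,0,0],[0,0,0],-1],[[0,0,0],[0,0,0],-1],[[0,0,0],[0,0,0],-1],[[0,0,0],[0,0,0],-1],[[0,0,0],[0,0,0],-1],[[0,0,0],[0,0,0],-1],[[0,0,0],[0,0,0],-1],[[0,0,0],[0,0,0],-1]])

```text
t: 5.28
eef_pos: [495.5, -68.9, 3.8]
ee_rot: [-180.0, 0.0, -0.2]
force: [-0.0, 0.6, 1.7]
grip_width: 0.7
```

The grip closed to 0.7 mm, so it missed the handle. Look.

```bash
python3 -c "
from m import *
r=shots('c',['wrist','side','top'])
cv2.imwrite('pics/c_s2.png',cv2.resize(r['side']['img'][150:290,180:340,::-1],None,fx=4,fy=4,interpolation=2))"
```

```text
[495.5 -68.9   3.8] [-180.     0.    -0.2] 5.3833 0.4
```

View pics/c_s2.png

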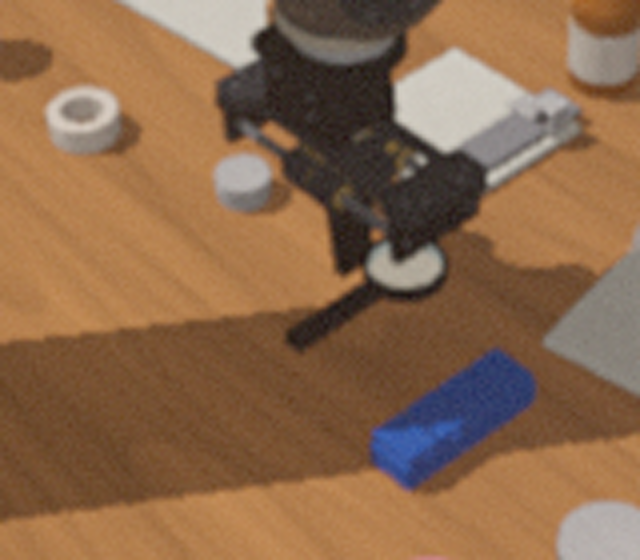

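View pics/c_wrist.png

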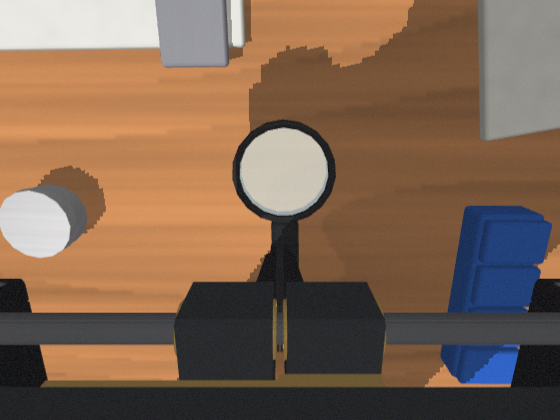

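```bash
python3 -c "
from m import *
r=pickle.load(open('c.pkl','rb'))
print('tcp in side crop',(proj(r['side'],[[495.5,-68.9,3.8],[495.5,-68.9,30]])-[180,150])*4)
print('tcp in wrist',proj(r['wrist'],[[495.5,-68.9,3.8]]))
print('lens w',ray(r['wrist'],[284,171],10))
print('lens,tip side',ray(r['side'],np.array([[405,265],[293,336]])/4+[180,150],10))
cv2.imwrite('pics/c_t2.png',cv2.resize(r['top']['img'][150:290,220:380,::-1],None,fx=4,fy=4,interpolation=2))"
```

```text
tcp in side crop [[350.19419628 298.98446327]
 [349.18301295 270.17032149]]
tcp in wrist [[279.67400575 242.50589562]]
lens w [[540.96981305 -71.41367259  10.        ]]
lens,tip side [[539.82675661 -74.74672528  10.        ]
 [441.62342915 -73.85086985  10.        ]]
```

View pics/c_t2.png

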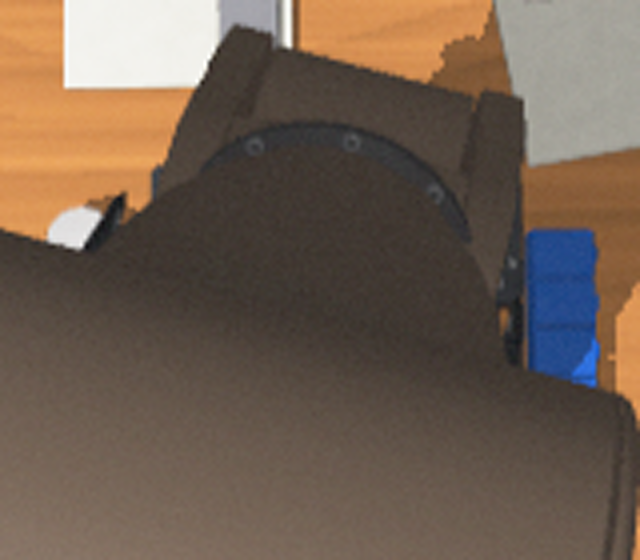

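```bash
python3 -c "
from m import *
r=pickle.load(open('c.pkl','rb'))
im=cv2.convertScaleAbs(r['side']['img'][190:250,235:305,::-1],alpha=2,beta=20)
cv2.imwrite('pics/c_s3.png',cv2.resize(im,None,fx=9,fy=9,interpolation=0))
im=cv2.convertScaleAbs(r['wrist']['img'][200:300,220:340,::-1],alpha=2.5,beta=30)
cv2.imwrite('pics/c_w3.png',cv2.resize(im,None,fx=6,fy=6,interpolation=0))"
```

```text
(no output)
```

View pics/c_s3.png

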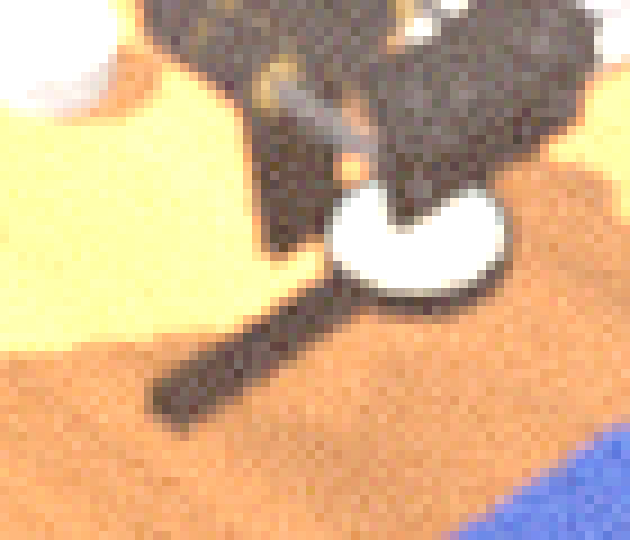

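View pics/c_w3.png

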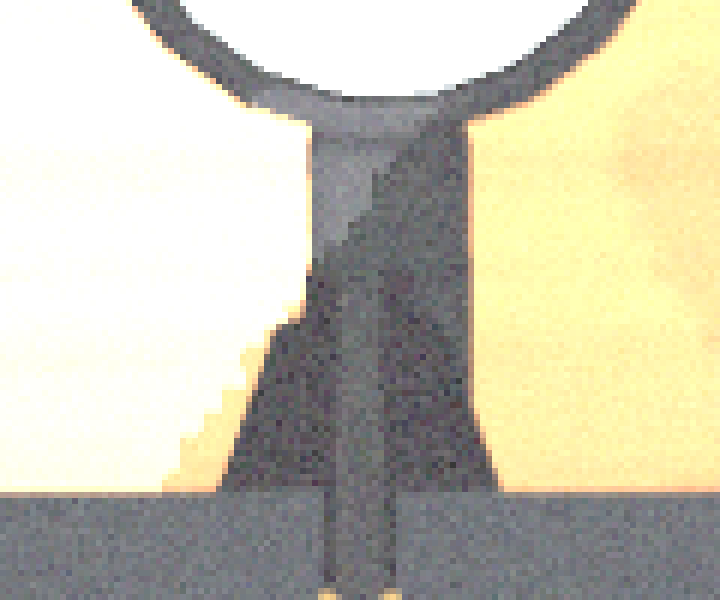

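```bash
python3 -c "
from m import *
r=pickle.load(open('c.pkl','rb'))
for dx in(0,10):
  for h in (0,10,20,30): print(dx,h,proj(r['wrist'],[[495.5+dx,-68.9,3.8+h]])[0],[proj(r['side'],[[495.5+dx,-68.9+e,3.8+h]])[0].round(1)for e in(-12,0,12)])
print('side tip px',235+280/9,190+245/9)
"

```

```text
0 0 [279.67400575 242.50589562] [array([270.6, 227. ]), array([267.5, 224.7]), array([264.5, 222.5])]
0 10 [279.68630792 248.93932685] [array([270.5, 224.3]), array([267.5, 222. ]), array([264.4, 219.7])]
0 20 [279.69980901 255.99972647] [array([270.4, 221.6]), array([267.4, 219.3]), array([264.3, 217. ])]
0 30 [279.71469323 263.78344073] [array([270.3, 218.8]), array([267.3, 216.5]), array([264.2, 214.2])]
10 0 [279.63805686 227.12827466] [array([273.4, 225.2]), array([270.3, 222.9]), array([267.3, 220.7])]
10 10 [279.64883984 232.92849195] [array([273.3, 222.5]), array([270.3, 220.2]), array([267.2, 218. ])]
10 20 [279.66068934 239.30239909] [array([273.3, 219.7]), array([270.2, 217.5]), array([267.1, 215.2])]
10 30 [279.67377184 246.33953839] [array([273.2, 217. ]), array([270.1, 214.7]), array([267. , 212.4])]
side tip px 266.1111111111111 217.22222222222223
```

The magnifier hasn't moved. The shut fingertips look to be well above the handle, roughly 15–25 mm higher than the reported TCP suggests in both views. I'll open and feel downwards in small steps, watching the force.

Call:
jog_arm(moves=[[[0,4.5,0],[0,0,0],-0.1],[[0,0,0],[0,0,0],-0.1],[[0,0,0],[0,0,0],-0.1],[[0,0,0],[0,0,0],-0.1],[[0,0,0],[0,0,0],-0.1],[[0,0,0],[0,0,0],-0.1],[[0,0,0],[0,0,0],-0.1]])

```text
t: 6.02
eef_pos: [495.5, -73.4, 3.8]
ee_rot: [-180.0, -0.0, -0.2]
force: [-0.2, 0.3, -0.4]
grip_width: 40.1
```

```bash
python3 -c "
from m import *
r=shots('d',['side','wrist'])
im=cv2.convertScaleAbs(r['side']['img'][190:250,235:305,::-1],alpha=2,beta=20)
a=cv2.resize(im,None,fx=6,fy=6,interpolation=0)
im=cv2.convertScaleAbs(r['wrist']['img'][150:350,170:390,::-1],alpha=2.5,beta=30)
b=cv2.resize(im,(396,360),interpolation=0)
cv2.imwrite('pics/d_3.png',np.hstack([a,b]))"
```

```text
[495.5 -73.4   3.8] [-180.    -0.    -0.2] 6.0667 41.7
```

View pics/d_3.png

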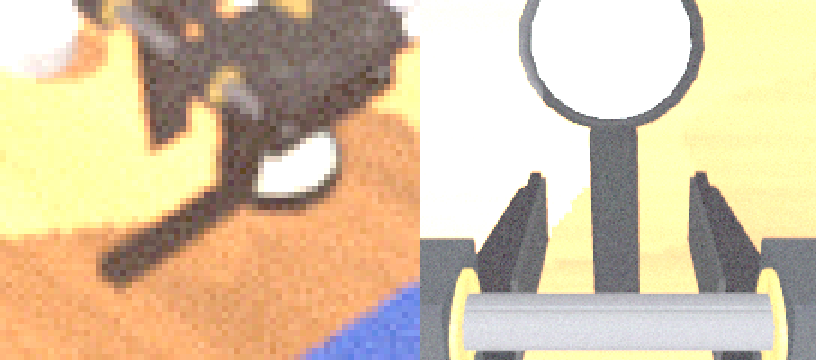

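Call:
jog_arm(moves=[[[0,0,1],[0,0,0],-0.1],[[0,0,1],[0,0,0],-0.1],[[0,0,1],[0,0,0],-0.1],[[0,0,0],[0,0,0],-0.1]])

```text
t: 6.45
eef_pos: [495.4, -73.4, 0.6]
ee_rot: [-180.0, 0.0, -0.2]
force: [-0.2, -0.0, -1.6]
grip_width: 42.9
```

Call:
jog_arm(moves=[[[0,0,1.5],[0,0,0],-0.1],[[0,0,0],[0,0,0],-0.1],[[0,0,0],[0,0,0],-0.1]])

```text
t: 6.7
eef_pos: [495.5, -73.4, -0.8]
ee_rot: [-180.0, 0.0, -0.2]
force: [0.8, -0.1, -0.3]
grip_width: 42.7
```

Call:
jog_arm(moves=[[[0,0,1.5],[0,0,0],-0.1],[[0,0,0],[0,0,0],-0.1],[[0,0,0],[0,0,0],-0.1]])

```text
t: 6.95
eef_pos: [495.5, -73.4, -2.2]
ee_rot: [-180.0, 0.0, -0.2]
force: [-0.0, -0.4, -0.1]
grip_width: 42.8
```

The reported TCP is at -2 mm with no contact, so there is a real height offset. Keep feeling down.

Call:
jog_arm(moves=[[[0,0,2],[0,0,0],-0.1],[[0,0,2],[0,0,0],-0.1],[[0,0,0],[0,0,0],-0.1],[[0,0,0],[0,0,0],-0.1]])

```text
t: 7.28
eef_pos: [495.4, -73.4, -6.3]
ee_rot: [-180.0, 0.0, -0.2]
force: [-0.7, 0.7, -0.4]
grip_width: 42.8
```

Call:
jog_arm(moves=[[[0,0,1.5],[0,0,0],-0.1],[[0,0,1.5],[0,0,0],-0.1],[[0,0,0],[0,0,0],-0.1],[[0,0,0],[0,0,0],-0.1]])

```text
t: 7.62
eef_pos: [495.4, -73.4, -9.3]
ee_rot: [-180.0, 0.0, -0.2]
force: [-0.5, 0.3, 0.4]
grip_width: 42.8
```

Call:
jog_arm(moves=[[[0,0,1.5],[0,0,0],-0.1],[[0,0,1.5],[0,0,0],-0.1],[[0,0,0],[0,0,0],-0.1],[[0,0,0],[0,0,0],-0.1]])

```text
t: 7.95
eef_pos: [495.4, -73.4, -12.3]
ee_rot: [-180.0, 0.0, -0.2]
force: [0.1, -0.4, -0.1]
grip_width: 42.7
```

Call:
jog_arm(moves=[[[0,0,1],[0,0,0],-0.1],[[0,0,1],[0,0,0],-0.1],[[0,0,0],[0,0,0],-0.1],[[0,0,0],[0,0,0],-0.1]])

```text
t: 8.28
eef_pos: [495.5, -73.4, -14.2]
ee_rot: [-180.0, 0.0, -0.2]
force: [0.4, 0.0, 0.0]
grip_width: 42.7
```

```bash
python3 -c "
from m import *
r=shots('e',['side','wrist'])
im=cv2.convertScaleAbs(r['side']['img'][190:250,235:305,::-1],alpha=2,beta=20)
a=cv2.resize(im,None,fx=6,fy=6,interpolation=0)
im=cv2.convertScaleAbs(r['wrist']['img'][150:350,170:390,::-1],alpha=2.5,beta=30)
b=cv2.resize(im,(396,360),interpolation=0)
cv2.imwrite('pics/e_3.png',np.hstack([a,b]))"
```

```text
[495.5 -73.4 -14.2] [-180.    -0.    -0.2] 8.3333 42.9
```

View pics/e_3.png

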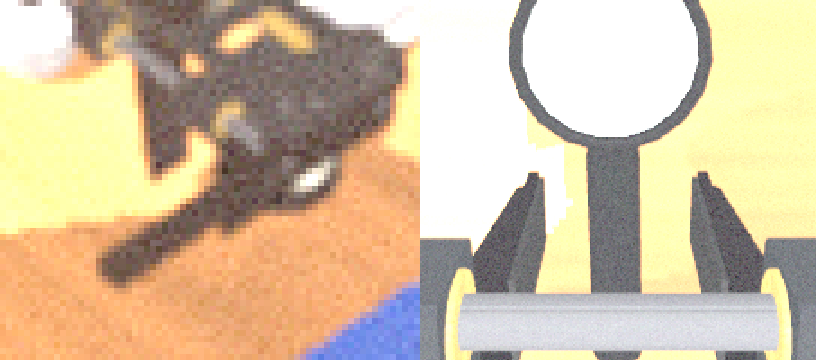

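Call:
jog_arm(moves=[[[0,0,0],[0,0,0],-1],[[0,0,0],[0,0,0],-1],[[0,0,0],[0,0,0],-1],[[0,0,0],[0,0,0],-1],[[0,0,0],[0,0,0],-1],[[0,0,0],[0,0,0],-1],[[0,0,0],[0,0,0],-1],[[0,0,0],[0,0,0],-1]])

```text
t: 9.05
eef_pos: [495.5, -73.4, -14.2]
ee_rot: [-180.0, 0.0, -0.2]
force: [0.3, 0.2, -0.5]
grip_width: 0.5
```

```bash
python3 -c "
from m import *
r=shots('f',['side','wrist'])
im=cv2.convertScaleAbs(r['side']['img'][190:250,235:305,::-1],alpha=2,beta=20)
a=cv2.resize(im,None,fx=6,fy=6,interpolation=0)
im=cv2.convertScaleAbs(r['wrist']['img'][150:350,170:390,::-1],alpha=2.5,beta=30)
b=cv2.resize(im,(396,360),interpolation=0)
cv2.imwrite('pics/f_3.png',np.hstack([a,b]))"
```

```text
[495.5 -73.4 -14.2] [-180.    -0.    -0.2] 9.1 0.6
```

View pics/f_3.png

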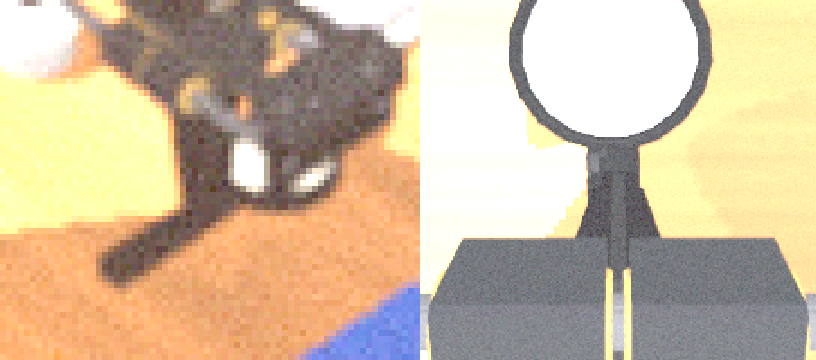

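View pics/f_wrist.png

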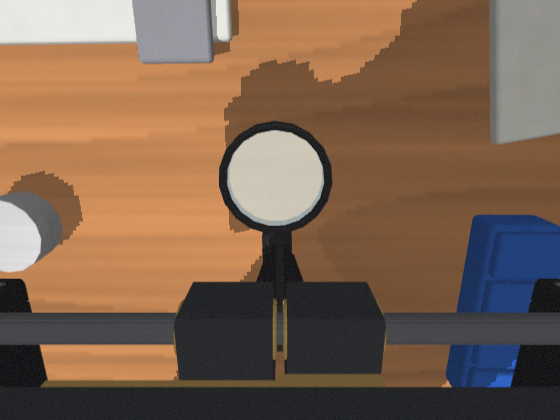

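Shut again above the handle: the fingertips appear about 28 mm above the reported TCP. Open and keep feeling for the table.

Call:
jog_arm(moves=[[[0,0,0],[0,0,0],-0.1],[[0,0,0],[0,0,0],-0.1],[[0,0,0],[0,0,0],-0.1],[[0,0,0],[0,0,0],-0.1],[[0,0,0],[0,0,0],-0.1],[[0,0,1.5],[0,0,0],-0.1],[[0,0,1.5],[0,0,0],-0.1],[[0,0,1.5],[0,0,0],-0.1],[[0,0,0],[0,0,0],-0.1]])

```text
t: 9.9
eef_pos: [495.4, -73.4, -19.0]
ee_rot: [-180.0, 0.0, -0.2]
force: [-0.6, -0.2, 0.6]
grip_width: 42.8
```

Call:
jog_arm(moves=[[[0,0,1.5],[0,0,0],-0.1],[[0,0,1.5],[0,0,0],-0.1],[[0,0,0],[0,0,0],-0.1],[[0,0,0],[0,0,0],-0.1]])

```text
t: 10.23
eef_pos: [495.5, -73.4, -21.8]
ee_rot: [-180.0, 0.0, -0.2]
force: [-0.9, -1.3, -0.2]
grip_width: 42.9
```

Call:
jog_arm(moves=[[[0,0,1],[0,0,0],-0.1],[[0,0,1],[0,0,0],-0.1],[[0,0,0],[0,0,0],-0.1],[[0,0,0],[0,0,0],-0.1]])

```text
t: 10.57
eef_pos: [495.5, -73.4, -23.7]
ee_rot: [-180.0, 0.0, -0.2]
force: [-0.1, 0.3, 0.1]
grip_width: 42.4
```

Try the grip here.

Call:
jog_arm(moves=[[[0,0,0],[0,0,0],-1],[[0,0,0],[0,0,0],-1],[[0,0,0],[0,0,0],-1],[[0,0,0],[0,0,0],-1],[[0,0,0],[0,0,0],-1],[[0,0,0],[0,0,0],-1],[[0,0,0],[0,0,0],-1],[[0,0,0],[0,0,0],-1]])

```text
t: 11.23
eef_pos: [495.5, -73.4, -23.7]
ee_rot: [-180.0, -0.0, -0.2]
force: [-0.9, -0.0, 0.4]
grip_width: 15.4
```

Gripped: 15.4 mm against a handle width of 16. Lift and carry.

Call:
jog_arm(moves=[[[0,0,-3],[0,0,0],-1],[[0,0,-8],[0,0,0],-1],[[0,0,-15],[0,0,0],-1],[[0,0,-20],[0,0,0],-1],[[0,0,-20],[0,0,0],-1],[[0,0,-14],[0,0,0],-1],[[0,0,0],[0,0,0],-1]])

```text
t: 11.82
eef_pos: [496.7, -73.7, 59.2]
ee_rot: [179.9, -0.3, -0.2]
force: [1.2, -0.4, -0.7]
grip_width: 15.6
```

Call:
jog_arm(moves=[[[15,-10,0],[0,0,0],-1],[[25,-18,0],[0,0,0],-1],[[30,-20,0],[0,0,0],-1],[[30,-20,0],[0,0,0],-1],[[30,-20,0],[0,0,0],-1],[[20,-12,0],[0,0,0],-1],[[10,-6,0],[0,0,0],-1],[[5,-2,0],[0,0,0],-1],[[0,0,0],[0,0,0],-1],[[0,0,0],[0,0,0],-1]])

```text
t: 12.65
eef_pos: [660.0, 33.7, 55.7]
ee_rot: [-180.0, 0.1, -0.2]
force: [-0.4, 0.7, -2.2]
grip_width: 15.4
```

```bash
python3 -c "
from m import *
r=shots('g',['wrist','side'])
cv2.imwrite('pics/g_s2.png',cv2.resize(r['side']['img'][90:260,200:390,::-1],None,fx=3.5,fy=3.5,interpolation=2))"
```

```text
[659.9  33.5  55.9] [-1.8e+02  1.0e-01 -2.0e-01] 12.7 15.6
```

View pics/g_wrist.png

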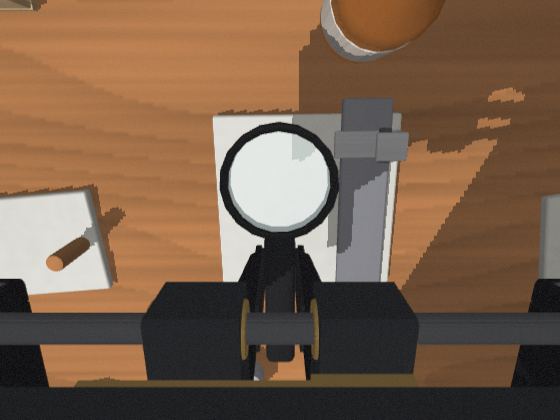

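View pics/g_s2.png

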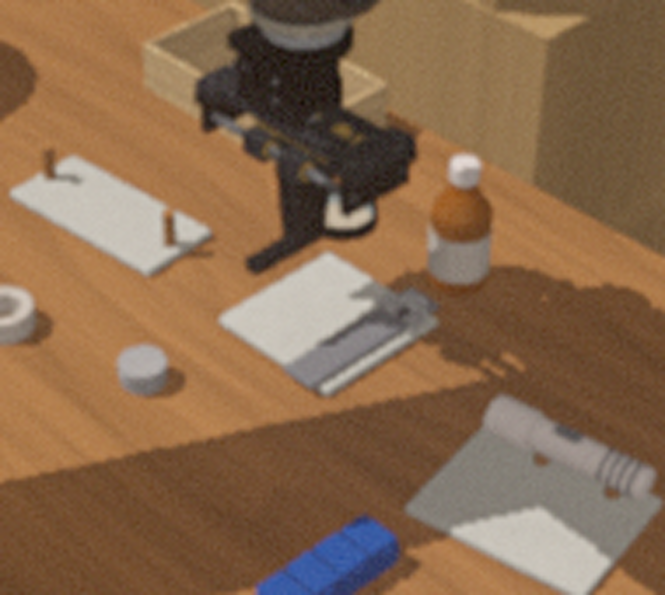

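Magnifier is level in the grip, over the bare strip and left of the splint. Lower it.

Call:
jog_arm(moves=[[[0,0,12],[0,0,0],-1],[[0,0,16],[0,0,0],-1],[[0,0,16],[0,0,0],-1],[[0,0,12],[0,0,0],-1],[[0,0,8],[0,0,0],-1],[[0,0,4],[0,0,0],-1],[[0,0,1],[0,0,0],-1],[[0,0,0],[0,0,0],-1],[[0,0,0],[0,0,0],-1]])

```text
t: 13.5
eef_pos: [661.2, 34.0, -12.0]
ee_rot: [-180.0, -0.1, -0.2]
force: [0.1, -0.6, -1.5]
grip_width: 15.4
```

Call:
jog_arm(moves=[[[0,0,1.5],[0,0,0],-1],[[0,0,1.5],[0,0,0],-1],[[0,0,0],[0,0,0],-1],[[0,0,0],[0,0,0],-1]])

```text
t: 13.83
eef_pos: [660.9, 34.1, -15.5]
ee_rot: [-180.0, -0.0, -0.2]
force: [0.6, -0.4, -0.6]
grip_width: 15.4
```

Call:
jog_arm(moves=[[[0,0,0.7],[0,0,0],-1],[[0,0,0],[0,0,0],-1],[[0,0,0],[0,0,0],-1],[[0,0,0],[0,0,0],-0.4],[[0,0,0],[0,0,0],-0.4],[[0,0,0],[0,0,0],-0.4],[[0,0,0],[0,0,0],-0.4],[[0,0,0],[0,0,0],-0.4],[[0,0,0],[0,0,0],-0.4]])

```text
t: 14.58
eef_pos: [660.8, 34.1, -16.4]
ee_rot: [-180.0, 0.0, -0.2]
force: [-0.6, -0.8, -0.2]
grip_width: 28.4
```

Call:
jog_arm(moves=[[[0,0,-4],[0,0,0],-0.4],[[0,0,-10],[0,0,0],-0.4],[[0,0,-20],[0,0,0],-0.4],[[0,0,-25],[0,0,0],-0.4],[[0,0,-25],[0,0,0],-0.2],[[0,0,-16],[0,0,0],0.1],[[0,0,0],[0,0,0],0.1],[[0,0,0],[0,0,0],0.1]])

```text
t: 15.25
eef_pos: [661.2, 34.1, 85.1]
ee_rot: [-180.0, -0.1, -0.2]
force: [-0.6, -0.4, -0.9]
grip_width: 49.2
```

```bash
python3 -c "
from m import *
r=shots('i',['wrist','side'])"
```

```text
[660.6  34.1  83.8] [-180.    -0.    -0.2] 15.3 50.7
```

View pics/i_wrist.png

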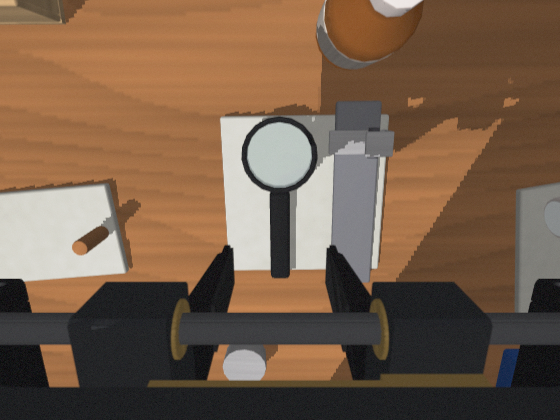

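Magnifier on the board: lens (280,154), handle end (280,277). Quick numbers next.

```bash
python3 -c "
from m import *
s=pickle.load(open('i.pkl','rb'))['wrist']
print('lens,tip',ray(s,[[280,154],[280,277]],19).round(1).tolist())
print('board TL, BL',ray(s,[[221,117],[229,271]],8).round(1).tolist(),'splint left far',ray(s,[[333,155]],14).round(1).tolist())
"
```

```text
lens,tip [[706.6, 33.7, 19.0], [603.5, 33.9, 19.0]]
board TL, BL [[733.4, 78.8, 8.0], [603.7, 78.3, 8.0]] splint left far [[705.0, -7.2, 14.0]]
```

Magnifier origin measures +1 mm in x and +20 mm in y in the board frame, which is good. Next, the organiser.

Call:
jog_arm(moves=[[[-12,14,0],[0,0,0.026],0.3],[[-24,28,0],[0,0,0],0.3],[[-28,33,0],[0,0,0],0.3],[[-28,33,0],[0,0,0],0.3],[[-28,33,0],[0,0,0],0.3],[[-28,33,0],[0,0,0],0.3],[[-24,28,0],[0,0,0],0.3],[[-16,18,0],[0,0,0],0.3],[[-10,11,0],[0,0,0],0.3],[[0,0,0],[0,0,0],0.3],[[0,0,0],[0,0,0],0.3],[[0,0,0],[0,0,0],0.3]])

```text
t: 16.35
eef_pos: [461.1, -186.2, 83.2]
ee_rot: [-180.0, 0.0, -1.7]
force: [-0.2, 0.4, -0.0]
grip_width: 61.9
```

```bash
python3 -c "
from m import *
r=shots('j',['wrist'])
s=r['wrist'];hsv=cv2.cvtColor(s['img'],cv2.COLOR_RGB2HSV);H,S,V=cv2.split(hsv)
b=((H>100)&(H<130)&(S>120)).astype(np.uint8)
print(rect(s,blob(s['img'],b,(0,0,560,312)),28))
t=pickle.load(open('b.pkl','rb'))['wrist'];hsv=cv2.cvtColor(t['img'],cv2.COLOR_RGB2HSV);H,S,V=cv2.split(hsv)
b=((H>100)&(H<130)&(S>120)).astype(np.uint8)
print('b',rect(t,blob(t['img'],b,(0,0,560,300)),28))
"
```

```text
[ 461.1 -186.2   83.2] [-180.     0.    -1.7] 16.35 61.9
[466.3, -197.0, 108.4, 35.8, -0.6]
b [467.2, -192.4, 109.8, 41.6, -0.4]
```

View pics/j_wrist.png

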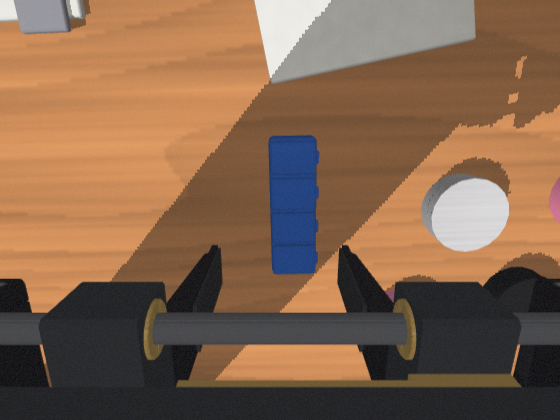

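Wrist view: organiser spans (270–317, 136–273), so its centre is at about (465,-196) with yaw -0.6°. Descend.

Call:
jog_arm(moves=[[[2,5,5],[0,0,-0.017],0.3],[[2,5,15],[0,0,0],0.3],[[0,0,22],[0,0,0],0.3],[[0,0,22],[0,0,0],0.3],[[0,0,18],[0,0,0],0.3],[[0,0,12],[0,0,0],0.3],[[0,0,7],[0,0,0],0.3],[[0,0,3],[0,0,0],0.3],[[0,0,1.5],[0,0,0],0.3],[[0,0,0],[0,0,0],0.3]])

```text
t: 17.23
eef_pos: [464.9, -196.6, -21.8]
ee_rot: [180.0, -0.0, -0.7]
force: [-0.4, -0.4, -0.3]
grip_width: 61.7
```

Call:
jog_arm(moves=[[[0,0,0],[0,0,0],-1],[[0,0,0],[0,0,0],-1],[[0,0,0],[0,0,0],-1],[[0,0,0],[0,0,0],-1],[[0,0,0],[0,0,0],-1],[[0,0,0],[0,0,0],-1],[[0,0,0],[0,0,0],-1],[[0,0,0],[0,0,0],-1]])

```text
t: 17.9
eef_pos: [464.8, -196.7, -21.6]
ee_rot: [180.0, -0.0, -0.7]
force: [-0.9, -0.2, 6.0]
grip_width: 35.8
```

Gripped at 35.8 mm. Lift and carry to the peg board.

Call:
jog_arm(moves=[[[0,0,-5],[0,0,0],-1],[[0,0,-15],[0,0,0],-1],[[0,0,-20],[0,0,0],-1],[[0,0,-25],[0,0,0],-1],[[0,0,-25],[0,0,0],-1],[[2,-5,-15],[0,0,0],-1],[[5,-15,0],[0,0,0],-1],[[9,-25,0],[0,0,0],-1],[[11,-32,0],[0,0,0],-1],[[12,-34,0],[0,0,0],-1],[[12,-34,0],[0,0,0],-1],[[12,-34,0],[0,0,0],-1]])

```text
t: 18.9
eef_pos: [530.0, -16.8, 83.4]
ee_rot: [-180.0, 0.0, -0.7]
force: [0.6, -0.1, -0.2]
grip_width: 35.7
```

Call:
jog_arm(moves=[[[12,-34,0],[0,0,0],-1],[[12,-34,0],[0,0,0],-1],[[12,-34,0],[0,0,0],-1],[[12,-34,0],[0,0,0],-1],[[12,-34,0],[0,0,0],-1],[[12,-34,0],[0,0,0],-1],[[12,-32,0],[0,0,0],-1],[[9,-25,0],[0,0,0],-1],[[4,-12,0],[0,0,0],-1],[[2,-5,0],[0,0,0],-1],[[0,0,0],[0,0,0],-1],[[0,0,0],[0,0,0],-1]])

```text
t: 19.9
eef_pos: [631.7, 257.2, 83.0]
ee_rot: [180.0, 0.0, -0.7]
force: [-0.4, 0.2, -1.4]
grip_width: 35.7
```

Call:
jog_arm(moves=[[[0,0,0],[0,0,-0.12],-1],[[0,0,0],[0,0,-0.12],-1],[[0,0,0],[0,0,-0.12],-1],[[0,0,0],[0,0,-0.12],-1],[[0,0,0],[0,0,-0.12],-1],[[0,0,0],[0,0,-0.12],-1],[[0,0,0],[0,0,-0.12],-1],[[0,0,0],[0,0,-0.12],-1],[[0,0,0],[0,0,-0.12],-1],[[0,0,0],[0,0,-0.12],-1],[[0,0,0],[0,0,-0.12],-1],[[0,0,0],[0,0,-0.12],-1]])

```text
t: 20.9
eef_pos: [632.0, 256.5, 83.4]
ee_rot: [-180.0, 0.0, 82.0]
force: [-1.0, 1.2, -0.5]
grip_width: 36.0
```

Call:
jog_arm(moves=[[[0,0,0],[0,0,-0.12],-1],[[0,0,0],[0,0,-0.11],-1],[[0,0,0],[0,0,0],-1],[[0,0,0],[0,0,0],-1],[[0,0,0],[0,0,0],-1]])

```text
t: 21.32
eef_pos: [632.2, 257.4, 83.3]
ee_rot: [180.0, 0.0, 94.7]
force: [-0.0, 0.5, 0.1]
grip_width: 35.7
```

```bash
python3 -c "
from m import *
r=shots('k',['wrist','side'])
cv2.imwrite('pics/k_s2.png',cv2.resize(r['side']['img'][60:240,130:330,::-1],None,fx=3.3,fy=3.3,interpolation=2))"
```

```text
[632.2 257.7  83.3] [180.   -0.   94.8] 21.3667 35.6
```

View pics/k_wrist.png

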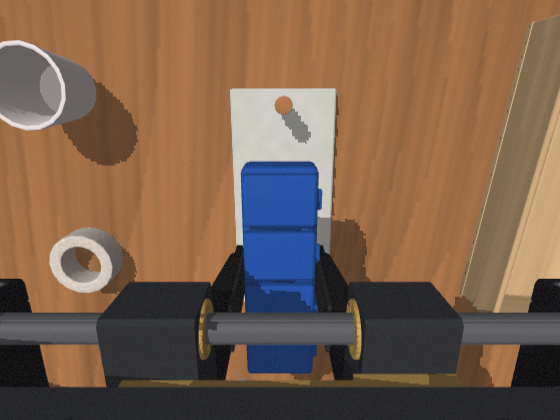

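View pics/k_s2.png

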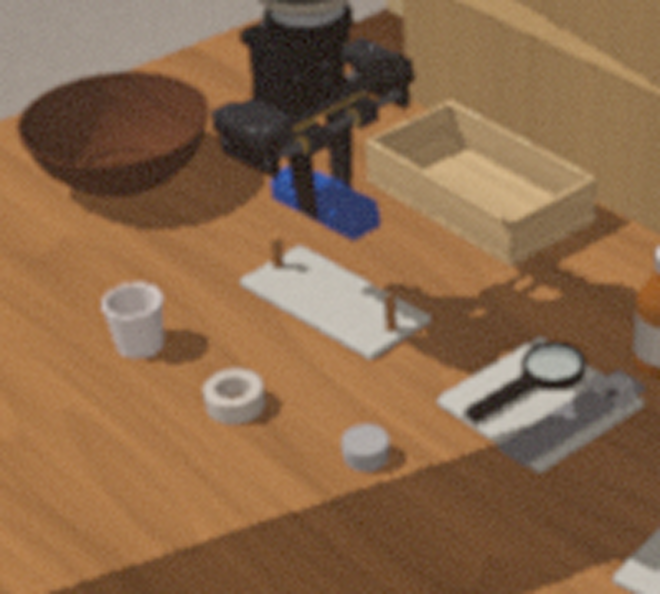

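```bash
python3 -c "
from m import *
s=pickle.load(open('k.pkl','rb'))['wrist'];c=np.cos(np.radians(95));n=np.sin(np.radians(95))
A=ray(s,[[232,90],[335,89]],8);p=ray(s,[[284,104]],43)
print(A.round(1).tolist(),p.round(1).tolist(),'wid',np.linalg.norm(A[0]-A[1]))
print('centre via edge',A.mean(0)[:2]-90*np.array([c,n]),'via peg',p[0,:2]-78*np.array([c,n]))
print('org ends',ray(s,[[281,163],[279,371]],83.3+21.6+28).round(1).tolist())
"
```

```text
[[589.0, 346.2, 8.0], [665.2, 353.3, 8.0]] [[627.9, 339.5, 43.0]] wid 76.56455662216005
centre via edge [634.96845104 260.10162805] via peg [634.74655356 261.79173562]
org ends [[627.6, 315.1, 132.9], [635.8, 206.5, 132.9]]
```

Call:
jog_arm(moves=[[[0,1.5,10],[0,0,0],-1],[[0,0,18],[0,0,0],-1],[[0,0,20],[0,0,0],-1],[[0,0,18],[0,0,0],-1],[[0,0,14],[0,0,0],-1],[[0,0,8],[0,0,0],-1],[[0,0,4],[0,0,0],-1],[[0,0,2],[0,0,0],-1],[[0,0,0],[0,0,0],-1],[[0,0,0],[0,0,0],-1]])

```text
t: 22.25
eef_pos: [634.1, 258.6, -10.1]
ee_rot: [179.9, -0.0, 95.0]
force: [0.7, -0.1, -0.1]
grip_width: 35.7
```

Call:
jog_arm(moves=[[[0,0,1],[0,0,0],-1],[[0,0,1],[0,0,0],-1],[[0,0,0],[0,0,0],-1],[[0,0,0],[0,0,0],-1]])

```text
t: 22.58
eef_pos: [633.8, 258.5, -12.6]
ee_rot: [180.0, -0.0, 95.0]
force: [0.8, 0.8, -0.2]
grip_width: 36.0
```

Call:
jog_arm(moves=[[[0,0,0.7],[0,0,0],-1],[[0,0,0],[0,0,0],-1],[[0,0,0],[0,0,0],-1],[[0,0,0],[0,0,0],0.1],[[0,0,0],[0,0,0],0.1],[[0,0,0],[0,0,0],0.1],[[0,0,0],[0,0,0],0.1],[[0,0,0],[0,0,0],0.1]])

```text
t: 23.25
eef_pos: [633.7, 258.5, -13.5]
ee_rot: [180.0, -0.0, 95.0]
force: [0.3, -0.2, -0.2]
grip_width: 52.2
```

Call:
jog_arm(moves=[[[0,0,-5],[0,0,0],0.1],[[0,0,-15],[0,0,0],0.1],[[0,0,-20],[0,0,0],0.1],[[0,0,-25],[0,0,0],0.1],[[0,0,-25],[0,0,0],0.1],[[0,0,-15],[0,0,0],0.1],[[0,0,-5],[0,0,0],0.1],[[0,0,0],[0,0,0],0.1],[[0,0,0],[0,0,0],0.1]])

```text
t: 24.0
eef_pos: [633.3, 258.3, 95.9]
ee_rot: [-180.0, 0.0, 95.0]
force: [-0.1, 0.2, -0.6]
grip_width: 52.2
```

```bash
python3 -c "
from m import *
r=shots('l',['wrist'])"
```

```text
[633.3 258.3  95.9] [-180.    0.   95.] 24.0 52.2
```

View pics/l_wrist.png

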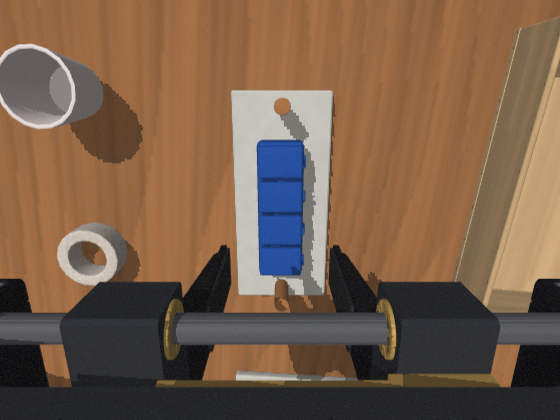

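```bash
python3 -c "
from m import *
s=pickle.load(open('l.pkl','rb'))['wrist']
B=ray(s,[[232,91],[332,91],[326,294],[240,295]],8)[:,:2];O=ray(s,[[258,142],[302.5,141],[301,274],[260,275]],36)[:,:2]
P=ray(s,[[283,106]],43)[0,:2]
yb=(B[0]+B[1]-B[2]-B[3]);print('len',np.linalg.norm(yb)/2,np.linalg.norm(B[0]-B[1]));yb/=np.linalg.norm(yb);xb=np.array([yb[1],-yb[0]])
d=O.mean(0)-B.mean(0);print('org in board x,y',d@xb,d@yb,'peg y',(P-B.mean(0))@yb, 'ang b',np.degrees(np.arctan2(*yb[::-1])));yo=O[0]+O[1]-O[2]-O[3];print('ang o',np.degrees(np.arctan2(*yo[::-1])),np.linalg.norm(yo)/2)
"
```

```text
len 178.36930876353568 77.79808095315623
org in board x,y -1.9118558687588965 -0.5147723229503034 peg y 78.19834060949351 ang b 95.44352078057743
ang o 95.17837633849595 107.58411466115264
```

Organiser is within 2 mm and 0.3° of its spot. Now for the large tin: turn to yaw 9.5°, then travel.

Call:
jog_arm(moves=[[[0,0,0],[0,0,0.115],0.6],[[0,0,0],[0,0,0.115],0.6],[[0,0,0],[0,0,0.115],0.6],[[0,0,0],[0,0,0.115],0.6],[[0,0,0],[0,0,0.115],0.6],[[0,0,0],[0,0,0.115],0.6],[[0,0,0],[0,0,0.115],0.6],[[0,0,0],[0,0,0.115],0.6],[[0,0,0],[0,0,0.115],0.6],[[0,0,0],[0,0,0.115],0.6],[[0,0,0],[0,0,0.115],0.6],[[0,0,0],[0,0,0.115],0.6]])

```text
t: 25.05
eef_pos: [633.1, 258.2, 94.7]
ee_rot: [-180.0, 0.1, 15.6]
force: [0.5, -0.4, 0.2]
grip_width: 76.3
```

Call:
jog_arm(moves=[[[0,0,0],[0,0,0.112],0.6],[[-8,16,0],[0,0,0],0.6],[[-14,29,0],[0,0,0],0.6],[[-16,33,0],[0,0,0],0.6],[[-16,33,0],[0,0,0],0.6],[[-16,33,0],[0,0,0],0.6],[[-16,33,0],[0,0,0],0.6],[[-16,33,0],[0,0,0],0.6],[[-16,33,0],[0,0,0],0.6],[[-16,33,0],[0,0,0],0.6],[[-16,33,0],[0,0,0],0.6],[[-16,33,0],[0,0,0],0.6]])

```text
t: 26.05
eef_pos: [525.1, -107.7, 95.3]
ee_rot: [-179.9, 0.1, 9.5]
force: [0.6, 0.0, 0.3]
grip_width: 76.2
```

Call:
jog_arm(moves=[[[-16,33,0],[0,0,0],0.6],[[-16,33,0],[0,0,0],0.6],[[-16,33,0],[0,0,0],0.6],[[-16,33,0],[0,0,0],0.6],[[-16,33,0],[0,0,0],0.6],[[-16,27,0],[0,0,0],0.6],[[-9,15,0],[0,0,0],0.6],[[-2,4,0],[0,0,0],0.6],[[0,0,0],[0,0,0],0.6],[[0,0,0],[0,0,0],0.6],[[0,0,0],[0,0,0],0.6]])

```text
t: 26.97
eef_pos: [455.9, -330.8, 96.0]
ee_rot: [-179.9, 0.0, 9.6]
force: [-0.4, 0.0, -0.7]
grip_width: 76.2
```

```bash
python3 -c "
from m import *
r=shots('n',['wrist'])
s=r['wrist'];hsv=cv2.cvtColor(s['img'],cv2.COLOR_RGB2HSV);H,S,V=cv2.split(hsv)
b=((S<50)&(V>120)).astype(np.uint8)
c=blob(s['img'],b,(180,100,380,275));p=ray(s,c.reshape(-1,2),24)[:,:2].astype(np.float32);print(cv2.boundingRect(c),cv2.minEnclosingCircle(p))
"
```

```text
[ 455.9 -330.8   96. ] [-179.9    0.     9.6] 26.9667 76.2
(247, 174, 73, 71) ((455.50262451171875, -333.122314453125), 30.00794792175293)
```

View pics/n_wrist.png

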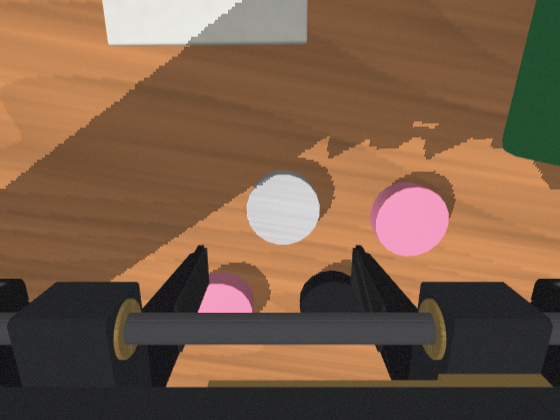

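Tin fits a circle of radius 30.0 mm at (455.5,-333.1), and it is the grey steel one (283,209). Descend.

Call:
jog_arm(moves=[[[-0.8,2.2,10],[0,0,0],0.6],[[0,0,20],[0,0,0],0.6],[[0,0,25],[0,0,0],0.6],[[0,0,25],[0,0,0],0.6],[[0,0,18],[0,0,0],0.6],[[0,0,10],[0,0,0],0.6],[[0,0,6],[0,0,0],0.6],[[0,0,3],[0,0,0],0.6],[[0,0,1],[0,0,0],0.6],[[0,0,0],[0,0,0],0.6]])

```text
t: 27.85
eef_pos: [455.6, -334.5, -21.1]
ee_rot: [180.0, -0.0, 9.5]
force: [0.1, 0.6, -0.3]
grip_width: 76.2
```

Call:
jog_arm(moves=[[[0,0,0],[0,0,0],-1],[[0,0,0],[0,0,0],-1],[[0,0,0],[0,0,0],-1],[[0,0,0],[0,0,0],-1],[[0,0,0],[0,0,0],-1],[[0,0,0],[0,0,0],-1],[[0,0,0],[0,0,0],-1]])

```text
t: 28.43
eef_pos: [455.4, -334.5, -21.1]
ee_rot: [180.0, -0.0, 9.5]
force: [-0.2, 0.6, 5.8]
grip_width: 59.3
```

Call:
jog_arm(moves=[[[0,0,-5],[0,0,0],-1],[[0,0,-15],[0,0,0],-1],[[0,0,-20],[0,0,0],-1],[[0,0,-25],[0,0,0],-1],[[0,0,-20],[0,0,0],-1],[[10,-3.6,-5],[0,0,0],-1],[[25,-9,0],[0,0,0],-1],[[32,-11,0],[0,0,0],-1],[[32,-11,0],[0,0,0],-1],[[32,-11,0],[0,0,0],-1],[[25,-8,0],[0,0,0],-1],[[12,-4,0],[0,0,0],-1]])

```text
t: 29.43
eef_pos: [614.1, -247.3, 67.3]
ee_rot: [-180.0, -0.0, 9.6]
force: [-1.1, -0.0, -0.6]
grip_width: 59.4
```

Call:
jog_arm(moves=[[[0,0,0],[0,0,0],-1],[[0,0,0],[0,0,0],-1],[[0,0,0],[0,0,0],-1]])

```text
t: 29.68
eef_pos: [610.4, -250.0, 67.9]
ee_rot: [-180.0, 0.1, 9.5]
force: [-0.2, -0.5, -1.9]
grip_width: 59.4
```

```bash
python3 -c "
from m import *
r=shots('p',['wrist','side'])
cv2.imwrite('pics/p_s2.png',cv2.resize(r['side']['img'][140:300,270:450,::-1],None,fx=3.5,fy=3.5,interpolation=2))"
```

```text
[ 610.4 -250.3   68.1] [-180.     0.     9.4] 29.7333 59.5
```

View pics/p_wrist.png

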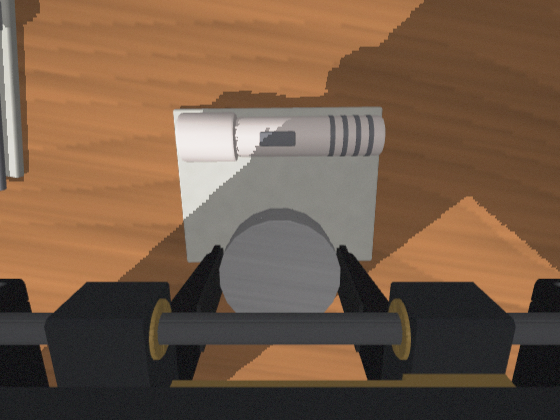

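View pics/p_s2.png

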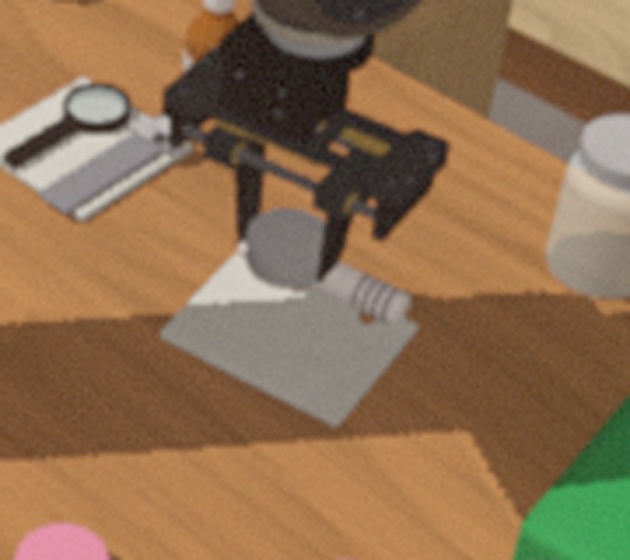

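```bash
python3 -c "
from m import *
s=pickle.load(open('p.pkl','rb'))['wrist']
B=ray(s,[[174,108],[382,107],[372,262],[188,262]],8)[:,:2]
print(B.round(1).tolist(),np.linalg.norm(B[0]-B[1]),np.linalg.norm(B[1]-B[2]),B.mean(0))
f=B[2:].mean(0);x=np.array([np.cos(np.radians(9.6)),np.sin(np.radians(9.6))]);print('tgt',f+43*x,B.mean(0)-17*x)
"
```

```text
[[675.5, -162.8], [700.7, -308.6], [582.1, -330.6], [557.4, -183.5]] 147.9732790277032 120.56182691202433 [ 628.94334782 -246.34883035]
tgt [ 612.18497859 -249.86601035] [ 612.18141519 -249.18389905]
```

Call:
jog_arm(moves=[[[1,0,10],[0,0,0],-1],[[0,0,18],[0,0,0],-1],[[0,0,18],[0,0,0],-1],[[0,0,14],[0,0,0],-1],[[0,0,9],[0,0,0],-1],[[0,0,5],[0,0,0],-1],[[0,0,3],[0,0,0],-1],[[0,0,1],[0,0,0],-1],[[0,0,0],[0,0,0],-1],[[0,0,0],[0,0,0],-1]])

```text
t: 30.62
eef_pos: [612.7, -249.8, -8.9]
ee_rot: [180.0, -0.0, 9.5]
force: [-0.5, 0.4, -2.1]
grip_width: 58.9
```

Call:
jog_arm(moves=[[[0,0,1.5],[0,0,0],-1],[[0,0,1.5],[0,0,0],-1],[[0,0,0.5],[0,0,0],-1],[[0,0,0],[0,0,0],-1],[[0,0,0],[0,0,0],-1]])

```text
t: 31.03
eef_pos: [612.5, -249.6, -13.0]
ee_rot: [-180.0, -0.0, 9.5]
force: [0.0, -0.6, 0.1]
grip_width: 59.3
```

Call:
jog_arm(moves=[[[0,0,0.4],[0,0,0],-1],[[0,0,0],[0,0,0],-1],[[0,0,0],[0,0,0],0.5],[[0,0,0],[0,0,0],0.5],[[0,0,0],[0,0,0],0.5],[[0,0,0],[0,0,0],0.5],[[0,0,0],[0,0,0],0.5]])

```text
t: 31.62
eef_pos: [612.5, -249.6, -13.6]
ee_rot: [-180.0, -0.0, 9.5]
force: [0.1, 0.1, 0.2]
grip_width: 71.0
```

Call:
jog_arm(moves=[[[0,0,-5],[0,0,0],0.5],[[0,0,-15],[0,0,0],0.5],[[0,0,-20],[0,0,0],0.5],[[0,0,-25],[0,0,0],0.5],[[0,0,-25],[0,0,0],0.5],[[0,0,-15],[0,0,0],0.5],[[0,0,-5],[0,0,0],0.5],[[0,0,0],[0,0,0],0.5],[[0,0,0],[0,0,0],0.5]])

```text
t: 32.37
eef_pos: [612.1, -249.4, 95.9]
ee_rot: [-180.0, 0.0, 9.5]
force: [-0.1, 0.2, 0.4]
grip_width: 71.1
```

```bash
python3 -c "
from m import *
r=shots('q',['wrist','side'])
s=r['wrist'];hsv=cv2.cvtColor(s['img'],cv2.COLOR_RGB2HSV);H,S,V=cv2.split(hsv)
B=ray(s,[[0,0]],8)
"
```

```text
[ 611.9 -249.4   95.3] [-1.799e+02  1.000e-01  9.500e+00] 32.4167 71.5
```

View pics/q_wrist.png

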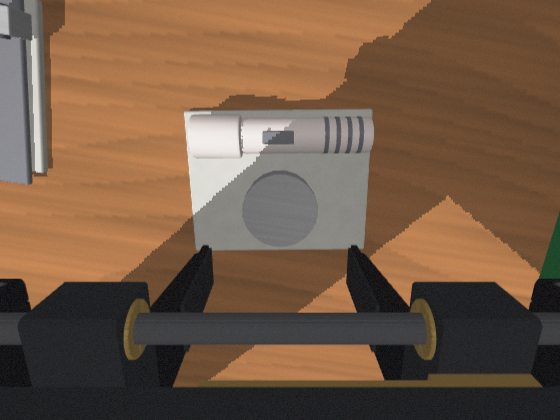

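```bash
python3 -c "
from m import *
r=pickle.load(open('q.pkl','rb'));s=r['wrist']
cv2.imwrite('pics/q_z.png',cv2.resize(s['img'][95:265,170:390,::-1],None,fx=3.5,fy=3.5,interpolation=2))
B=ray(s,[[184,110],[374,109],[365,249],[195,250]],8)[:,:2];print(B.round(1).tolist(),B.mean(0))
E=ray(s,[[242.5,208],[318,208],[280.5,171],[280.5,246]],32);print(E.round(1).tolist())
"
```

```text
[[675.4, -162.1], [701.0, -309.9], [583.5, -331.0], [557.5, -182.3]] [ 629.34011397 -246.31749655]
[[610.5, -220.1, 32.0], [620.3, -278.5, 32.0], [644.4, -244.6, 32.0], [583.7, -254.8, 32.0]]
```

View pics/q_z.png

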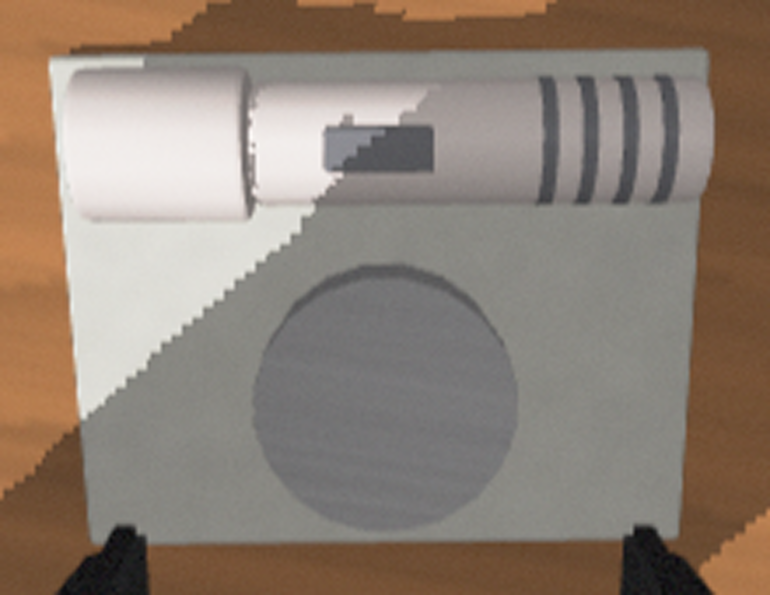

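Large tin measures about (-16, -0.5) in the board frame, flat, with its top face centred at wrist pixel (280,210). Now the small tin.

Call:
jog_arm(moves=[[[-2,-14,0],[0,0,0],0.3],[[-4,-28,0],[0,0,0],0.3],[[-5,-35,0],[0,0,0],0.3],[[-5,-35,0],[0,0,0],0.3],[[-5,-35,0],[0,0,0],0.3],[[-5,-35,0],[0,0,0],0.3],[[-5,-35,0],[0,0,0],0.3],[[-5,-35,0],[0,0,0],0.3],[[-5,-35,0],[0,0,0],0.3],[[-3,-24,0],[0,0,0],0.3],[[-2,-12,0],[0,0,0],0.3],[[0,-4,0],[0,0,0],0.3]])

```text
t: 33.47
eef_pos: [511.8, 67.1, 96.2]
ee_rot: [-180.0, 0.1, 9.6]
force: [0.1, -0.3, 0.1]
grip_width: 61.8
```

Call:
jog_arm(moves=[[[0,0,0],[0,0,0],0.3],[[0,0,0],[0,0,0],0.3],[[0,0,0],[0,0,0],0.3]])

```text
t: 33.72
eef_pos: [513.5, 64.3, 96.3]
ee_rot: [180.0, -0.0, 9.4]
force: [-0.2, -0.0, -0.6]
grip_width: 61.6
```

```bash
python3 -c "
from m import *
r=shots('r',['wrist'])
s=r['wrist'];hsv=cv2.cvtColor(s['img'],cv2.COLOR_RGB2HSV);H,S,V=cv2.split(hsv)
b=((S<50)&(V>150)).astype(np.uint8)
c=blob(s['img'],b,(220,150,340,275));p=ray(s,c.reshape(-1,2),20)[:,:2].astype(np.float32);print(cv2.boundingRect(c),cv2.minEnclosingCircle(p))
"
```

```text
[513.5  64.3  96.3] [180.   -0.    9.4] 33.7167 61.6
(253, 185, 47, 45) ((513.0767211914062, 67.14215087890625), 19.692703247070312)
```

View pics/r_wrist.png

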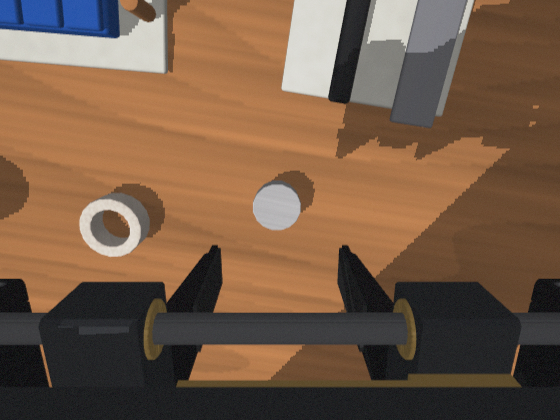

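Call:
jog_arm(moves=[[[0,-2.6,10],[0,0,0],0.3],[[0,0,20],[0,0,0],0.3],[[0,0,25],[0,0,0],0.3],[[0,0,25],[0,0,0],0.3],[[0,0,18],[0,0,0],0.3],[[0,0,10],[0,0,0],0.3],[[0,0,6],[0,0,0],0.3],[[0,0,3],[0,0,0],0.3],[[0,0,0],[0,0,0],0.3],[[0,0,0],[0,0,0],0.3]])

```text
t: 34.6
eef_pos: [513.1, 67.8, -19.9]
ee_rot: [180.0, -0.1, 9.5]
force: [-0.3, -0.6, 0.8]
grip_width: 62.1
```

Call:
jog_arm(moves=[[[0,0,0],[0,0,0],-1],[[0,0,0],[0,0,0],-1],[[0,0,0],[0,0,0],-1],[[0,0,0],[0,0,0],-1],[[0,0,0],[0,0,0],-1],[[0,0,0],[0,0,0],-1],[[0,0,0],[0,0,0],-1],[[0,0,0],[0,0,0],-1]])

```text
t: 35.27
eef_pos: [512.9, 67.9, -20.1]
ee_rot: [180.0, -0.0, 9.5]
force: [-0.4, 0.6, 7.2]
grip_width: 38.9
```

Call:
jog_arm(moves=[[[0,0,-5],[0,0,0],-1],[[0,0,-15],[0,0,0],-1],[[0,0,-20],[0,0,0],-1],[[0,0,-25],[0,0,0],-1],[[0,0,-25],[0,0,0],-1],[[2,12,-10],[0,0,0],-1],[[4,26,0],[0,0,0],-1],[[5,34,0],[0,0,0],-1],[[5,34,0],[0,0,0],-1],[[5,34,0],[0,0,0],-1],[[5,34,0],[0,0,0],-1],[[5,34,0],[0,0,0],-1]])

```text
t: 36.27
eef_pos: [577.6, -133.8, 79.7]
ee_rot: [-180.0, 0.0, 9.5]
force: [0.6, 1.2, -0.7]
grip_width: 38.8
```

Call:
jog_arm(moves=[[[5,34,0],[0,0,0],-1],[[4,34,0],[0,0,0],-1],[[3,28,0],[0,0,0],-1],[[2,16,0],[0,0,0],-1],[[1,8,0],[0,0,0],-1],[[0,2,0],[0,0,0],-1],[[0,0,0],[0,0,0],-1],[[0,0,0],[0,0,0],-1],[[0,0,0],[0,0,0],-1],[[0,0,0],[0,0,0],-1]])

```text
t: 37.1
eef_pos: [612.5, -249.0, 79.7]
ee_rot: [-180.0, -0.0, 9.6]
force: [0.2, 0.5, -1.2]
grip_width: 38.8
```

```bash
python3 -c "
from m import *
r=shots('t',['wrist','side'])
cv2.imwrite('pics/t_s2.png',cv2.resize(r['side']['img'][140:300,270:450,::-1],None,fx=3.5,fy=3.5,interpolation=2))"
```

```text
[ 612.5 -249.1   79.7] [-180.    -0.     9.6] 37.15 38.8
```

View pics/t_wrist.png

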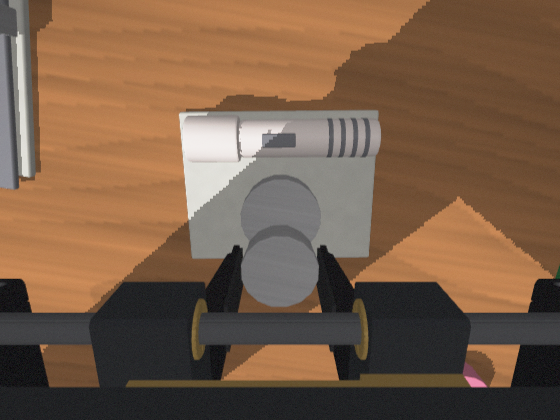

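View pics/t_s2.png

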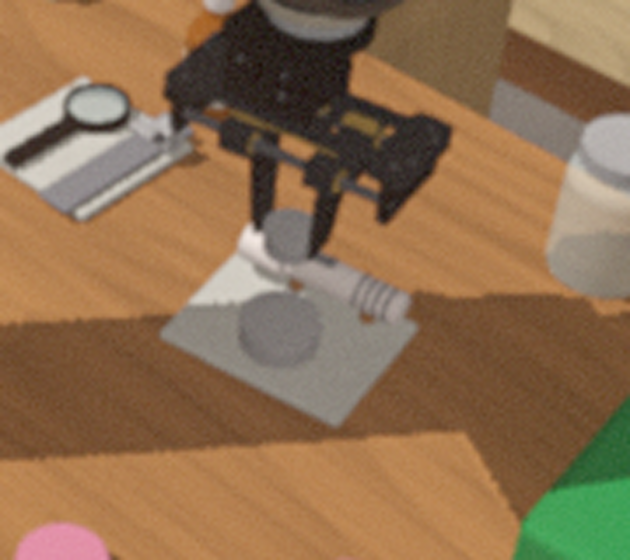

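Call:
jog_arm(moves=[[[0,0.6,10],[0,0,0],-1],[[0,0,16],[0,0,0],-1],[[0,0,16],[0,0,0],-1],[[0,0,11],[0,0,0],-1],[[0,0,6],[0,0,0],-1],[[0,0,4],[0,0,0],-1],[[0,0,2],[0,0,0],-1],[[0,0,0],[0,0,0],-1],[[0,0,0],[0,0,0],-1],[[0,0,0],[0,0,0],-1]])

```text
t: 38.03
eef_pos: [612.9, -250.8, 15.2]
ee_rot: [180.0, -0.1, 9.5]
force: [-0.3, -0.4, -1.3]
grip_width: 39.0
```

```bash
python3 -c "
from m import *
r=shots('u',['wrist','side'])
a=cv2.resize(r['wrist']['img'][130:310,170:390,::-1],(440,360),interpolation=2)
b=cv2.resize(r['side']['img'][190:280,320:410,::-1],(360,360),interpolation=2)
cv2.imwrite('pics/u_2.png',np.hstack([a,b]))"
```

```text
[ 612.9 -250.7   15.1] [ 1.8e+02 -1.0e-01  9.5e+00] 38.0833 38.9
```

View pics/u_2.png

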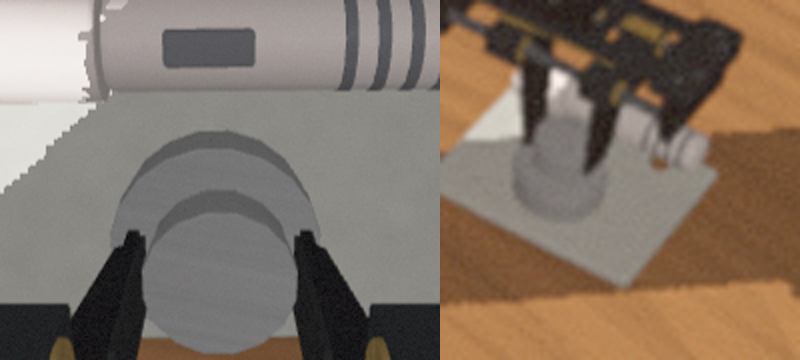

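```bash
python3 -c "
from m import *
s=pickle.load(open('u.pkl','rb'))['wrist']
x=np.array([np.cos(np.radians(9.5)),np.sin(np.radians(9.5))])
L=ray(s,[[170+214.5/2,130+148/2]],32)[0,:2]-30*x
S=ray(s,[[170+220/2,130+212/2]],55.2)[0,:2]-20*x
F=ray(s,[[170+220/2,130+354/2]],55.2)[0,:2]+20*x
print(L,S,F)
"
```

```text
[ 612.03904188 -249.42319625] [ 612.58259863 -250.80530316] [ 613.10237429 -250.76984063]
```

Small tin is about 0.8 mm in x and 1.4 mm in y off the large tin. Correct that, lower, and release.

Call:
jog_arm(moves=[[[-0.5,-1.4,1],[0,0,0],-1],[[0,0,1],[0,0,0],-1],[[0,0,0.8],[0,0,0],-1],[[0,0,0],[0,0,0],-1],[[0,0,0],[0,0,0],-1],[[0,0,0],[0,0,0],-1]])

```text
t: 38.63
eef_pos: [611.9, -249.2, 12.0]
ee_rot: [-180.0, -0.0, 9.5]
force: [-1.6, 0.8, 4.2]
grip_width: 39.2
```

Call:
jog_arm(moves=[[[0,0,0],[0,0,0],0.1],[[0,0,0],[0,0,0],0.1],[[0,0,0],[0,0,0],0.1],[[0,0,0],[0,0,0],0.1],[[0,0,-5],[0,0,0],0.1],[[0,0,-15],[0,0,0],0.1],[[0,0,-20],[0,0,0],0.1],[[0,0,-25],[0,0,0],0.1],[[0,0,-20],[0,0,0],0.1],[[0,0,-10],[0,0,0],0.1],[[0,0,0],[0,0,0],0.1],[[0,0,0],[0,0,0],0.1]])

```text
t: 39.63
eef_pos: [611.8, -249.3, 106.5]
ee_rot: [180.0, -0.0, 9.5]
force: [0.8, 0.3, -0.6]
grip_width: 52.3
```

```bash
python3 -c "
from m import *
r=shots('v',['wrist','side'])
a=cv2.resize(r['wrist']['img'][90:290,160:400,::-1],(432,360),interpolation=2)
b=cv2.resize(r['side']['img'][190:280,320:410,::-1],(360,360),interpolation=2)
cv2.imwrite('pics/v_2.png',np.hstack([a,b]))"
```

```text
[ 611.4 -249.1  105.7] [-1.8e+02  1.0e-01  9.5e+00] 39.6833 52.0
```

View pics/v_2.png

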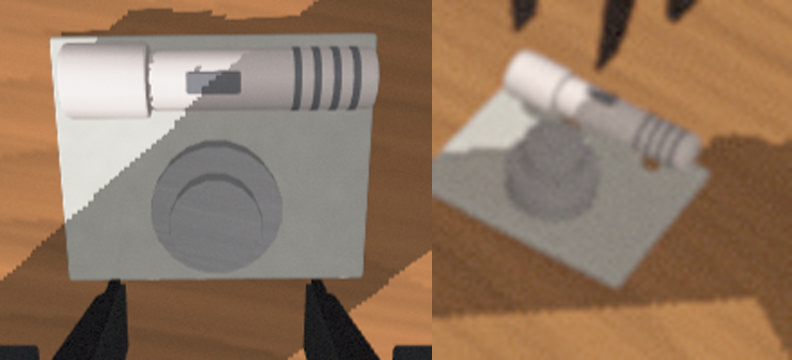

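Small tin sits centred on the large one: both centres at crop column 216. Back off and do a last overall check.

Call:
jog_arm(moves=[[[0,0,-20],[0,0,0],0.1],[[0,0,-30],[0,0,0],0.1],[[0,0,-30],[0,0,0],0.1],[[-20,10,-10],[0,0,0],0.1],[[-30,15,0],[0,0,0],0.1],[[-30,20,0],[0,0,0],0.1],[[-30,30,0],[0,0,0],0.1],[[-20,30,0],[0,0,0],0.1],[[-10,25,0],[0,0,0],0.1],[[0,20,0],[0,0,0],0.1],[[0,0,0],[0,0,0],0.1],[[0,0,0],[0,0,0],0.1]])

```text
t: 40.73
eef_pos: [498.4, -420.1, 194.9]
ee_rot: [-179.9, 0.1, 9.4]
force: [0.6, 0.2, -0.2]
grip_width: 52.2
```

```bash
python3 -c "
from m import *
r=shots('w',['top','side'])
cv2.imwrite('pics/w_2.png',np.vstack([r['top']['img'][90:300,:,::-1],r['side']['img'][90:330,:,::-1]]))"
```

```text
[ 498.7 -419.2  195.3] [-1.799e+02  1.000e-01  9.500e+00] 40.7833 51.9
```

View pics/w_2.png

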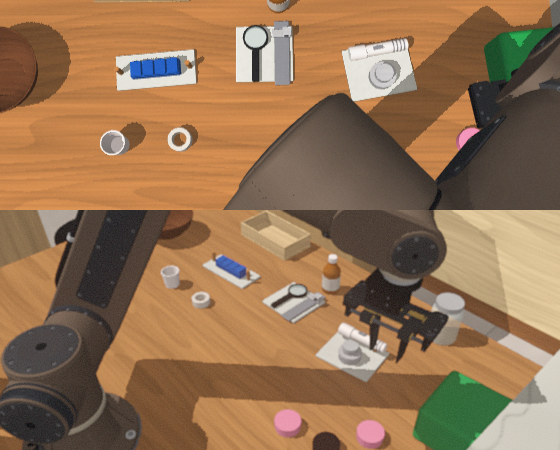

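All four things stand in place; the cup (114,233) and the tape (180,229) are where they were. The arm is clear, so hand in.

```bash
python3 -c "
from rig import ctrl
print(ctrl.job_done())"
```

```text
the job is handed in; nothing more can be done
None
```

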